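Tip spent vials through the sharps bin's sprung flap and restock the smear tray

ROBOT

A 6-joint arm with a two-finger parallel gripper is mounted at the origin on a cart in front of the work surface, level with it; the furniture and walls round the work are solid. World frame = base frame: x ahead of the robot, y to its left, z up, the work surface at z = 0. Lengths are in m, angles in degrees, forces in N, time in s.
With the tool pointing down it reaches from about 0.375 to 0.9 m from the base axis. Payload 3.1 kg.
Tool frame: the origin (TCP) lies midway between the tips of the shut fingers; the grasp point (between the pads) lies 19 mm behind it; z points along the fingers, y is the direction in which the jaws open and shut (so a half turn about z gives the same grasp; the last joint's range is limited). The gripper opens to 87 mm and grips with 3 to 60 N. Pads are 19 mm wide; open, the fingers measure 117 mm over their backs; the gripper's body (75 mm by 190 mm) begins 51 mm behind the grasp point.
Start: joints at [-82.477, 30.224, 82.088, -0, 67.689, -10.227], TCP at [0.191, -0.595, 0.184] pointing down, gripper open.
Joint ranges: [-176.69, 176.69], [-43.24, 126.21], [12.49, 139.97], [-82, 262], [0, 151.66], [-163.58, 163.58]. Speed limits (degrees/s): [159.86, 159.86, 180, 180, 180, 180].

INTERFACE

Orientations are given as a 3x3 rotation matrix whose columns are the frame's x, y, z axes.
In Python, from rig import status, vision, bot, models gives the robot as it stands.
- The arm moves only by the tool send_rows, never from a script. Its argument "moves" is a list of rows, each a list of 7 numbers: the shift along the tool's x, y, z in units of 25 mm (1.0 is 25 mm), then the turn, a rotation vector about the tool's x, y, z in units of 10 degrees (1.0 is 10 degrees), then the closure, from -1 (fully open) to 1 (shut), so that 0 is half open. In form: [[dx, dy, dz, rx, ry, rz, hand], ...]. A call has 1 to 12 rows; each row shifts and turns the commanded pose from where the row before left it, along the tool's axes as they then stand; what a row does not reach is not made up. A row lasts 1/8 s, in which the tool goes at most 62.5 mm and 10.7 degrees, less where a joint would pass 70% of its speed; a pose out of reach is approached as far as the arm can. A call is refused whole if a number of a shift passes 1 or a number of a turn 1, either way. A call with a gripper value outside its range is refused whole. The fingers move at their own pace and stop on an object; the grip force is fixed at half the most. Time passes only in rows, so rows that do not move let the fingers close. It gives the time, the measured TCP pose, the force and the opening at its end, in the units of the state.
- status.read_state(): the state, without advancing time (a new reading comes with each control period).
- vision.capture(name): name is "scene" or "side" or "wrist"; returns a dict with "img" (480x640x3 uint8, red, green, blue), "depth" (480x640 float32, m along the optical axis (not along the pixel's ray), 0 where there is no reading), "fx", "fy", "cx", "cy" (pixels), "pose" (4x4, takes a point from camera to world coordinates); the wrist camera has in their place "hand_eye" (4x4, takes a point from camera to tool coordinates, whose origin is the TCP and whose axes are the flange's). Camera axes: x right, y up, looking along -z (the intrinsics and any distortion apply to the point x, -y, -z); pixel columns grow to the right and rows downward; lengths in m; the calibration is good to about 2 mm. A picture is of the moment at which its call begins: read the wrist's pose just before it.
- bot.hand_in(): hands the job in, once; it reports no verdict.
Trained networks look in the newest picture that a camera, given by its name, has taken for a name from the list of things; names that differ only in an ending like _2 or _b are one class to them, and where a whole thing is asked for, a point or a joint stands for the part that bears it (a point fixed in the world has none). Each returns a list of dicts, best first, with "confidence" (0 to 1); they miss things now and then, are a little off and sometimes report something else, mostly with a low value. They report only what shows in the picture. A call takes as long as a camera call. They do not tell look-alikes from the thing itself.
- models.masks_of(camera, name): "mask" (480x640 bool, what is visible of it) and "extent" ([left, top, right, bottom] in pixels, round what is visible of it).
- models.landmark_of(camera, name): "point" ([column, row] in pixels: a listed point, or the origin of a listed thing).
The state is a dict: "time_s": time; "joint_positions": joint angles; "qvel": joint speeds; "tau": joint torques, N m; "position": TCP position; "tcp_rot": TCP orientation; "force": force on the tool from outside, world axes, zero at the start; "moment": the same for the moment, N m; "opening": opening from 0.0 (shut) to 1.0 (fully open).
Only numpy, scipy, OpenCV 4.12 (cv2) and the standard library are available. Lean on these libraries where they do the work, as an engineer would, in place of code of your own. Each camera call takes 0.05 s, during which the arm holds its last target.

TASK

Get the blood-smear tray ready for the next patient: gather the spent glass vials that lie on the bench into the steel scoop in the tray, then carry the scoop to the sharps bin, press the bin's sprung flap down with the lip of the scoop and tip all the vials in, keeping the gripper itself off the flap. Afterwards the flap must be shut again, the scoop back down in its recess in the tray, the stain bottle and the smaller oil bottle upright each in the round pocket that fits it, and the blood tube lying in the narrow trough; some of these things may be missing today, and the oil bottle may have been left in the stain bottle's pocket. Do not disturb the cell counter.

Things in the scene. Friction and masses are not known exactly. Their poses are not given: they have to be found in the camera images.
- flap_bin: fixed yellow sharps bin, white lid, 140 (x) x 130 (y) x 150 mm high, hollow; origin under its centre, z up, x from its front (flap's hinge side, pour from here) to its back. Lid's top 150 mm up; its opening, 96 (x) by 94 mm (y), centred, is closed by the flap. A cowl of 3 mm walls stands 22 mm above the lid on three sides, at x = +51 and y = +-49 mm; open to -x
- flap (a joint): angle of the grey flap (92 x 92 x 4 mm, top face 146 mm above the bench) in the lid: 0 = shut and level, up to 1.35 rad as its back edge swings down into the bin. A spring shuts it: 0.06 Nm when shut (more than the weight of all vials lying on it), 0.12 Nm at 1 rad, so pressing it at mid length takes 1 to 3 N
- flap_hinge_line (a point): middle of the flap's hinge, which runs along the bin's y at its front edge: 46.5 mm in front of the bin's centre, 144 mm up
- flap_middle (a point): middle of the bin's opening, level with the shut flap (146 mm up)
- smear_tray: fixed white tray with a grey rim, 162 (x) x 218 (y) x 16 mm, flat on top; all its pockets are 10 mm deep; origin under its centre
- nest_scoop (a point): centre of the floor of the wide rectangular recess (68 mm along the tray's x, 112 mm along its y), 6 mm above the bench, for the scoop (either way round)
- nest_tube (a point): centre of the floor of the narrow trough (23 mm along the tray's x, 98 mm along its y), 6 mm above the bench
- nest_stain (a point): centre of the floor of the larger round pocket (38 mm across), 6 mm above the bench
- nest_oil (a point): centre of the floor of the smaller round pocket (30 mm across), 6 mm above the bench
- scoop: loose steel scoop, 140 g, in its tray recess at the start: 108 mm long (x from -54 to +54), 64 wide (y); origin under its centre, z up, x towards its open front. Floor's top rises 5 degrees, from 3 mm up at the back to 12 mm at the bare front lip. Side walls 2.5 mm thick, z = 0 to 26 mm, run from the back to x = +40; back wall 34 mm high, with the upright black grip on it
- scoop_lip (a point): middle of the scoop's front lip: (54, 0, 11) mm in the scoop's frame
- scoop_grip (a point): on the scoop's upright black grip, 76 mm above its underside: (-48, 0, 76) mm in the scoop's frame. The grip is 12 mm thick (x), 34 mm wide (y), and reaches from 32 to 98 mm up
- vial_a: spent clear glass vial with a crimped metal neck: a rod 16 mm thick and 32 mm long, 12 g, lying down; origin on its axis at mid length, x along the axis towards the metal neck. Glass and steel are slippery (friction about 0.35); it does not roll by itself on slopes below about 15 degrees. It starts in the scoop
- vial_b: spent clear glass vial with a crimped metal neck: a rod 16 mm thick and 32 mm long, 12 g, lying down; origin on its axis at mid length, x along the axis towards the metal neck. Glass and steel are slippery (friction about 0.35); it does not roll by itself on slopes below about 15 degrees. It starts in the scoop
- vial_c: spent clear glass vial with a crimped metal neck: a rod 16 mm thick and 32 mm long, 12 g, lying down; origin on its axis at mid length, x along the axis towards the metal neck. Glass and steel are slippery (friction about 0.35); it does not roll by itself on slopes below about 15 degrees. It starts on the bench, or is absent
- vial_d: spent clear glass vial with a crimped metal neck: a rod 16 mm thick and 32 mm long, 12 g, lying down; origin on its axis at mid length, x along the axis towards the metal neck. Glass and steel are slippery (friction about 0.35); it does not roll by itself on slopes below about 15 degrees. It starts on the bench, or is absent
- stain_bottle: blue dropper bottle of stain with a white cap, 34 mm across, 67 mm high (cap above 56 mm, 19 mm across), 50 g; origin under its centre, stands on the bench, or is absent
- oil_bottle: small brown bottle of immersion oil with a black cap, 26 mm across, 55 mm high (cap above 43 mm, 20 mm across), 40 g; origin under its centre, starts in the stain bottle's pocket, or is absent
- blood_tube: capped blood tube lying down, 13 mm wide where it is gripped (its cap 17 mm), 17 mm high, 92 mm long (y), 12 g; origin under its middle, z up, does not roll; lies on the bench, or is absent
- cell_counter: grey three-key cell counter, 70 x 123 x 44 mm: leave alone; origin under its centre
Things that resemble listed ones, but are neither listed nor needed, are in the scene too. Leave any red or turquoise look-alike of the stain_bottle alone.

How it is judged (in metres and radians):
On the way, in this order (a step that is already met when the one before it is completed fails the run):
1. the spent vials from the bench lie in the scoop (x of vial_c in the frame of scoop between -0.052 and 0.05 m and y of vial_c in the frame of scoop between -0.031 and 0.031 m and z of vial_c in the frame of scoop between 0.004 and 0.045 m and x of vial_d in the frame of scoop between -0.052 and 0.05 m and y of vial_d in the frame of scoop between -0.031 and 0.031 m and z of vial_d in the frame of scoop between 0.004 and 0.045 m), for 0.3 s.
2. the scoop's lip presses the flap open (contact force between scoop and flap above 0.2 N and value of joint flap above 0.2 rad), for 0.05 s.
3. all vials have fallen into the bin (x of vial_a in the frame of flap_bin between -0.068 and 0.068 m and y of vial_a in the frame of flap_bin between -0.06 and 0.06 m and z of vial_a in the frame of flap_bin between 0 and 0.09 m and x of vial_b in the frame of flap_bin between -0.068 and 0.068 m and y of vial_b in the frame of flap_bin between -0.06 and 0.06 m and z of vial_b in the frame of flap_bin between 0 and 0.09 m and x of vial_c in the frame of flap_bin between -0.068 and 0.068 m and y of vial_c in the frame of flap_bin between -0.06 and 0.06 m and z of vial_c in the frame of flap_bin between 0 and 0.09 m and x of vial_d in the frame of flap_bin between -0.068 and 0.068 m and y of vial_d in the frame of flap_bin between -0.06 and 0.06 m and z of vial_d in the frame of flap_bin between 0 and 0.09 m), for 0.3 s.
At the end, for the whole second after the job is handed in: All vials lie in the bin, the flap is shut (under 0.08 rad), and the scoop, bottles and tube present are each in the pocket that fits: within 6 mm of its centre, underside within 4.5 mm of its floor, bottles upright within 0.1 rad, scoop and tube along it within 0.07 rad, at rest (all of step 3 and value of joint flap below 0.08 rad and horizontal distance between scoop and nest_scoop below 0.006 m and z of each of scoop, stain_bottle, oil_bottle, blood_tube in the frame of smear_tray below 0.0105 m and linear speed of each of scoop, stain_bottle, oil_bottle, blood_tube below 0.02 m/s and angle between the x axis of scoop and the y axis of smear_tray, either way round below 0.07 rad and horizontal distance between stain_bottle and nest_stain below 0.006 m and angle between each of stain_bottle, oil_bottle's own z axis and vertical below 0.1 rad and horizontal distance between oil_bottle and nest_oil below 0.006 m and horizontal distance between blood_tube and nest_tube below 0.006 m and angle between the y axis of blood_tube and the y axis of smear_tray, either way round below 0.07 rad); the robot touches nothing.
It fails at once if the gripper or the arm presses on the flap (contact force between any of the fingers, the arm and flap above 1 N).
It fails at once if the cell counter is moved by more than 3 cm (distance of cell_counter from where it was at the start of the episode above 0.03 m).
Of vial_c, vial_d only 1 to 2 are there at a start; the rules pass over those that are not, and their reading is None.
Of stain_bottle, oil_bottle, blood_tube only 2 to 3 are there at a start; the rules pass over those that are not, and their reading is None.
At some moment in a run one of vial_c, vial_d, blood_tube may be knocked a few centimetres aside while the robot is not near it.
It also fails if it takes over 210 s, if anything falls off the work surface, if the arm or the gripper's body presses on something with over 40 N, if the wrist force passes 120 N, or if a joint passes its speed limit or range.

## Working session

There is one attempt and no reset: what is moved stays moved. The work goes in short steps, Python scripts to look and compute and a tool call to move; the robot and the scene stay as the last step left them, time stands still between calls to the robot, and variables do not carry over. Pictures are saved under pics/ and viewed, and the job is handed in when it is done.

Besides the shell and the picture viewer there is one more tool, called after "Request:" as name(argument=value, ...), one argument or row to a line, values as JSON. send_rows: Moves the arm, as the interface text tells. Its arguments: {"type":"object","properties":{"moves":{"type":"array"}},"required":["moves"]}

```bash
ls; mkdir -p pics; python3 - <<'E'
from rig import status, vision, bot, models
import cv2
s=status.read_state();print(s)
for n in ["scene","side","wrist"]:
    c=vision.capture(n); cv2.imwrite(f"pics/{n}0.png",c["img"][:,:,::-1]); print(n,c["fx"],c["cx"],c["cy"],c.get("pose"),c.get("hand_eye"), c.keys())
E
```

```text
pics
{'time_s': 0.0, 'joint_positions': array([-8.24755712e+01,  3.02783671e+01,  8.21562817e+01,  3.13254032e-04,
        6.76892673e+01, -1.02274813e+01]), 'qvel': array([ 0.00593351, -0.00334662, -0.01586568,  0.0948902 ,  0.01592818,
        0.01703852]), 'tau': array([-1.22640788e-03, -4.40045822e+01, -1.76595390e+01,  6.31626975e-02,
        5.81901788e-02, -1.58884841e-04]), 'position': array([ 0.19047947, -0.59441154,  0.18267873]), 'tcp_rot': array([[ 9.52386324e-01,  3.04893772e-01, -2.78194254e-04],
       [ 3.04893650e-01, -9.52383989e-01,  2.14478157e-03],
       [ 3.88982789e-04, -2.12748030e-03, -9.99997661e-01]]), 'force': array([ 0.01934058,  0.32072202, -0.49928066]), 'moment': array([ 0.01411838, -0.02376893,  0.05846006]), 'opening': 0.9958696647841363}
scene 523.6745613822258 317.67175090407477 247.874970153147 [[ 0.68747029  0.29333423 -0.66433398 -0.35945553]
 [-0.72574871  0.24481926 -0.64292483 -0.83809331]
 [-0.02595011  0.92413125  0.38119291  0.60928104]
 [ 0.          0.          0.          1.        ]] None dict_keys(['img', 'depth', 'fx', 'fy', 'cx', 'cy', 'pose'])
side 616.8017154271671 314.5285417398866 240.80113936345117 [[-0.06802715  0.75863836 -0.64795073 -0.58712845]
 [-0.99759358 -0.06044125  0.03396924  0.06369117]
 [-0.01339259  0.64870232  0.7609244   1.43337612]
 [ 0.          0.          0.          1.        ]] None dict_keys(['img', 'depth', 'fx', 'fy', 'cx', 'cy', 'pose'])
wrist 405.3568671969211 318.25342232192173 235.34062487916168 None [[ 4.99399278e-04  9.60191227e-01  2.79343084e-01  7.64482036e-02]
 [ 9.99999795e-01 -5.91695534e-04  2.46083362e-04 -9.52400171e-04]
 [ 4.01573141e-04  2.79342904e-01 -9.60191325e-01 -2.02012171e-01]
 [ 0.00000000e+00  0.00000000e+00  0.00000000e+00  1.00000000e+00]] dict_keys(['img', 'depth', 'fx', 'fy', 'cx', 'cy', 'hand_eye'])
```

View pics/scene0.png

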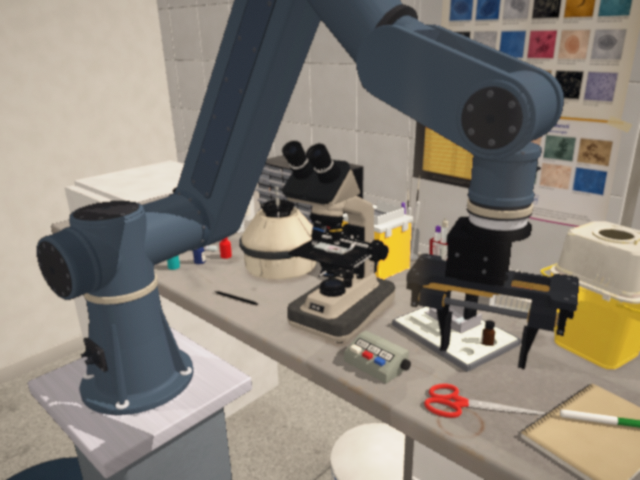

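View pics/side0.png

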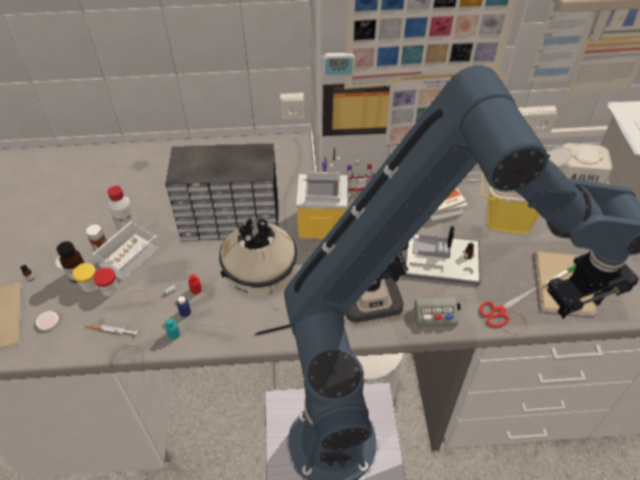

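View pics/wrist0.png

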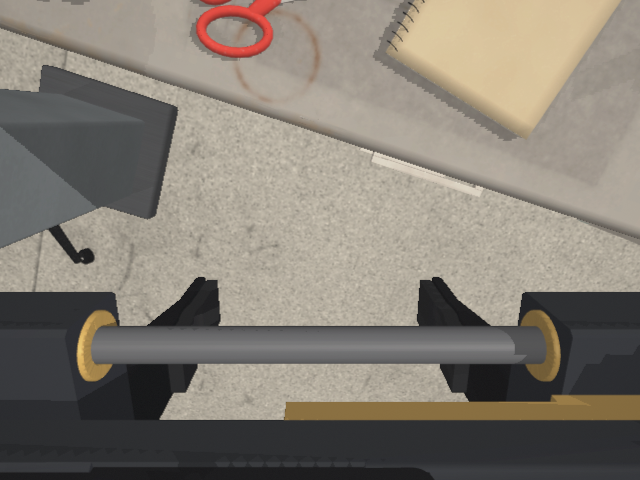

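```bash
cat > h.py <<'E'
from rig import status, vision, bot, models
import numpy as np, cv2
def world(c,pix,depth=None,s=None):
    u,v=pix; d=depth if depth is not None else c["depth"][int(v),int(u)]
    p=np.array([(u-c["cx"])/c["fx"]*d, -(v-c["cy"])/c["fy"]*d, -d,1])
    if "pose" in c: return (c["pose"]@p)[:3]
    q=(c["hand_eye"]@p)[:3]; return s["tcp_rot"]@q+s["position"]
def cloud(c,s=None):
    v,u=np.mgrid[0:480,0:640]; d=c["depth"].astype(float)
    p=np.stack([(u-c["cx"])/c["fx"]*d,-(v-c["cy"])/c["fy"]*d,-d],-1)
    if "pose" in c: return p@c["pose"][:3,:3].T+c["pose"][:3,3]
    q=p@c["hand_eye"][:3,:3].T+c["hand_eye"][:3,3]; return q@s["tcp_rot"].T+s["position"]
def onplane(c,pix,z,s=None):
    a=world(c,pix,0.1,s); b=world(c,pix,1.0,s); return a+(b-a)*(z-a[2])/(b[2]-a[2])
THINGS=["flap_bin","flap","smear_tray","scoop","vial_a","stain_bottle","oil_bottle","blood_tube","cell_counter"]
PTS=["flap_hinge_line","flap_middle","nest_scoop","nest_tube","nest_stain","nest_oil","scoop_lip","scoop_grip"]
def find(cam,c,names,s=None,minc=0.2):
    W=cloud(c,s)
    for n in names:
        for r in models.masks_of(cam,n):
            if r["confidence"]<minc: continue
            m=r["mask"]&(c["depth"]>0); w=W[m]
            if len(w)==0: continue
            print(n,round(r["confidence"],2),[int(x) for x in r["extent"]],"n",len(w),"med",np.round(np.median(w,0),3),"min",np.round(np.percentile(w,3,0),3),"max",np.round(np.percentile(w,97,0),3))
def pts(cam,c,names,s=None,minc=0.2):
    for n in names:
        for r in models.landmark_of(cam,n):
            if r["confidence"]<minc: continue
            p=r["point"]; print(n,round(r["confidence"],2),np.round(p,1),np.round(world(c,(min(max(p[0],0),639),min(max(p[1],0),479)),None,s),3))
E
python3 - <<'E'
from h import *
c=vision.capture("side")
find("side",c,THINGS); pts("side",c,PTS+["vial_a","blood_tube","stain_bottle","oil_bottle"])
im=c["img"][:,:,::-1]
cv2.imwrite("pics/s1.png",cv2.resize(im[120:360,0:320],(800,600),interpolation=cv2.INTER_CUBIC))
cv2.imwrite("pics/s2.png",cv2.resize(im[140:350,270:550],(800,600),interpolation=cv2.INTER_CUBIC))
print("---scene")
c=vision.capture("scene")
find("scene",c,THINGS); pts("scene",c,PTS)
E
```

```text
flap 0.71 [298, 175, 345, 238] n 2803 med [ 0.655 -0.019  0.143] min [ 0.638 -0.094  0.014] max [0.758 0.043 0.167]
flap 0.58 [306, 181, 339, 197] n 547 med [ 0.717 -0.029  0.144] min [ 0.683 -0.074  0.138] max [0.753 0.017 0.151]
smear_tray 0.67 [405, 234, 481, 286] n 2293 med [ 0.502 -0.387  0.013] min [ 0.441 -0.477  0.001] max [ 0.589 -0.267  0.02 ]
vial_a 0.5 [438, 243, 439, 252] n 22 med [ 0.56  -0.368  0.024] min [ 0.549 -0.375  0.017] max [ 0.572 -0.362  0.03 ]
vial_a 0.48 [440, 246, 448, 251] n 28 med [ 0.557 -0.382  0.021] min [ 0.547 -0.389  0.016] max [ 0.566 -0.378  0.029]
stain_bottle 0.71 [187, 274, 203, 291] n 233 med [0.469 0.35  0.039] min [ 0.46   0.336 -0.003] max [0.529 0.368 0.067]
stain_bottle 0.49 [176, 296, 190, 316] n 207 med [0.392 0.374 0.04 ] min [0.384 0.362 0.005] max [0.406 0.389 0.067]
stain_bottle 0.49 [165, 318, 180, 338] n 210 med [0.322 0.4   0.042] min [0.315 0.388 0.005] max [0.336 0.416 0.068]
stain_bottle 0.47 [296, 173, 346, 237] n 2895 med [ 0.656 -0.019  0.143] min [ 0.638 -0.094  0.012] max [0.759 0.044 0.168]
oil_bottle 0.21 [298, 171, 34
[... 2891 characters left out ...]
.639 -0.105  0.01 ] max [0.758 0.008 0.171]
cell_counter 0.89 [343, 332, 412, 383] n 2209 med [ 0.326 -0.327  0.034] min [ 0.3   -0.375  0.004] max [ 0.366 -0.263  0.045]
flap_hinge_line 0.86 [362.1 211.4] [ 0.496 -0.149  0.242]
flap_middle 0.62 [374.3 216.4] [ 0.652 -0.063  0.17 ]
nest_scoop 0.95 [452.3 321.5] [ 0.532 -0.368  0.032]
nest_tube 0.92 [420.9 330.9] [ 0.484 -0.322  0.013]
nest_stain 0.93 [484.6 345.7] [ 0.515 -0.452  0.016]
nest_oil 0.82 [466.2 356.6] [ 0.457 -0.443  0.016]
scoop_lip 0.97 [431.6 311.4] [ 0.546 -0.308  0.029]
scoop_lip 0.53 [466.4 354.8] [ 0.477 -0.434  0.006]
scoop_lip 0.36 [447.3 317.6] [ 0.166 -0.553  0.272]
scoop_grip 0.83 [472.3 299.5] [ 0.552 -0.398  0.088]
```

View pics/s1.png

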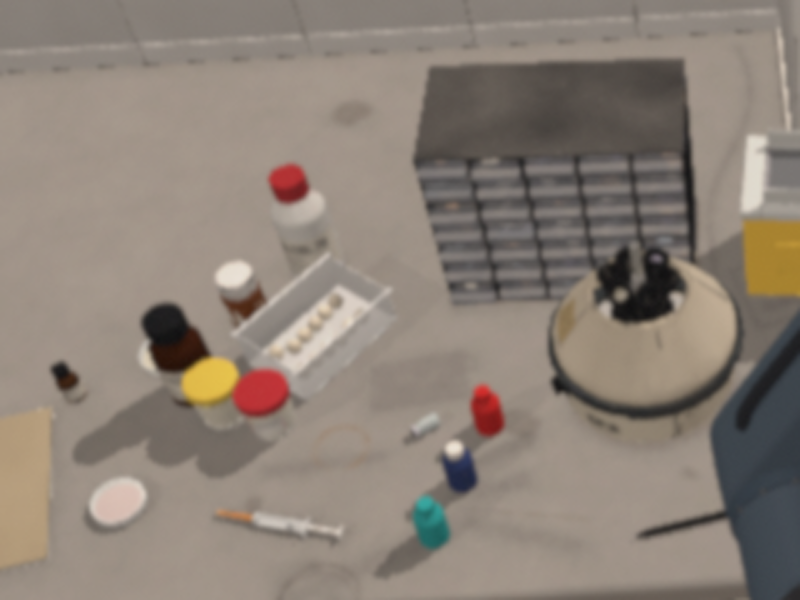

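View pics/s2.png

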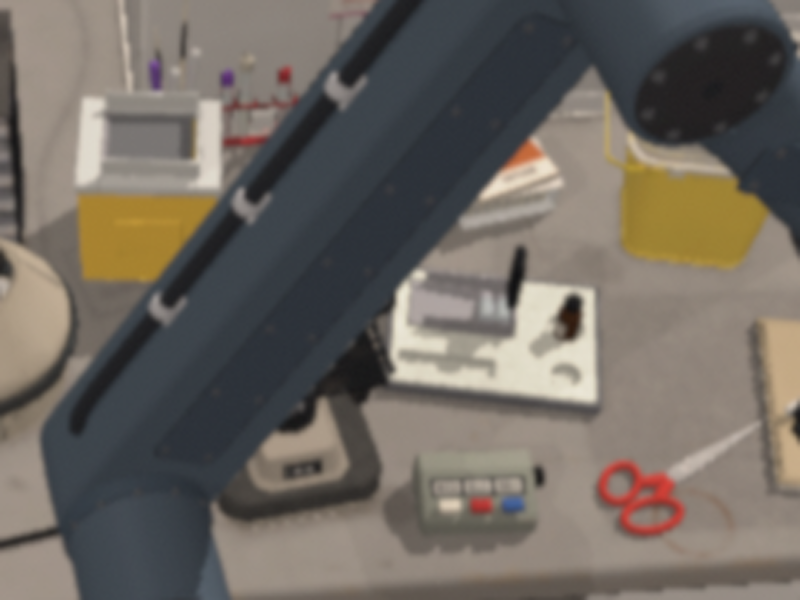

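```bash
python3 - <<'E'
from h import *
A=[]
for n in ["side","scene"]:
    c=vision.capture(n);W=cloud(c)[c["depth"]>0];A.append(W.reshape(-1,3))
W=np.vstack(A)
g=0.05
print("rows x from .9 down; cols y from .65 to -.7")
ys=np.arange(.65,-.7,-g)
print("      "+" ".join(f"{int(round(y*100)):4d}" for y in ys))
for x in np.arange(.95,.2,-g):
    r=[]
    for y in ys:
        m=(abs(W[:,0]-x)<g/2)&(abs(W[:,1]-y)<g/2)&(W[:,2]<.5)
        r.append(f"{int(W[m,2].max()*1000):4d}" if m.any() else "   .")
    print(f"{x:.2f}: "+" ".join(r))
E
```

```text
rows x from .9 down; cols y from .65 to -.7
        65   60   55   50   45   40   35   30   25   20   15   10    5    0   -5  -10  -15  -20  -25  -30  -35  -40  -45  -50  -55  -60  -65
0.95:    9    7    9    7 -868 -864 -867 -866 -864    .    .    7    8  484  496    .    .    .    .    .    .    .    .    .  331  496  499
0.90:   10   11    9    5    2 -864 -866 -867 -868    .    .   11    5  496  497    .    .    .    .    .    .    .    .    .  389    1    .
0.85:    7    5    7    7    7  236  242 -864 -869    .    .    5    9  344  499  499  499  499  499  499  499  499  499  499  499    6    .
0.80:    7    3    9    9    5  250  252  250  251  250  250  248  141  142  217  208    6    .    .    .    .    .   40    7    7    4    .
0.75:    9  166  164    7   10  249  253  250  250  252  250  251  154  175  175  174    .   80    .    0    4   53   57  149  248  247  246
0.70:   85  162  160   57    6  250  252  249  251  255  250  250  156  156  153  175    4    .    2    4   28   59   58  153  249  251  261
0.65:   93   83   45   60   55  251  252  251  252  250  249  247  15
[... 499 characters left out ...]
:    6   71    8    8   16   21   70    9  132  171  170  151  102    4  188  244  303  337   18   21   21   23   23   10   11    7   26
0.40:   10    8    7   12    5   70   70    7   10  109  106   99    5    4  179  264  379  380  177    7   11    9   10    8   10   16   27
0.35:   12   17   17   13    7   70    6    6    8    7    9   14   11    4  179  421  421  420  180   51   51   33   15   13   13   18   18
0.30:    6    8    8    7    8   70    7   10    9    8   13   12    3    4   53  435  499  409   41   49   42    7   14   13    9    8   13
0.25:    8    5    9    8    7    8    5    6    6    5    7  321  406  488  499  439  499    6    6    6    8    8    5    7    7  499  337
```

Request:
send_rows(
  moves=[
    [0,0,-1,0,0,1,-1],
    [0,0,-1,0,0,0.78,-1],
    [1,0,-1,0,0,0,-1],
    [1,-1,-1,0,0,0,-1],
    [1,-1,-1,0,0,0,-1],
    [1,-1,-1,0,0,0,-1],
    [1,-1,-1,0,0,0,-1],
    [1,-1,-1,0,0,0,-1],
    [1,-1,-1,0,0,0,-1],
    [1,-1,-1,0,0,0,-1],
    [0,-1,-1,0,0,0,-1],
    [0,0,0,0,0,0,-1],
  ],
)

```text
time_s: 3.75
position: [0.3917, -0.3948, 0.4615]
tcp_rot: [[1.0, 0.001, 0.003], [0.001, -1.0, -0.005], [0.003, 0.005, -1.0]]
force: [0.0, -0.5, -0.4]
opening: 0.998
```

```bash
python3 - <<'E'
from h import *
s=status.read_state()
c=vision.capture("wrist"); cv2.imwrite("pics/w2.png",c["img"][:,:,::-1])
find("wrist",c,["smear_tray","scoop","vial_a","oil_bottle","blood_tube"],s); pts("wrist",c,PTS[2:],s)
c=vision.capture("side"); im=c["img"][:,:,::-1]
cv2.imwrite("pics/s3.png",cv2.resize(im[150:350,150:550],(800,400),interpolation=cv2.INTER_CUBIC))
print("side");find("side",c,["blood_tube","vial_a"])
E
```

```text
smear_tray 0.72 [223, 1, 386, 143] n 13017 med [ 0.518 -0.388  0.017] min [ 0.449 -0.478  0.006] max [ 0.617 -0.267  0.019]
scoop 0.71 [247, 13, 325, 79] n 3441 med [ 0.572 -0.342  0.017] min [ 0.535 -0.397  0.011] max [ 0.605 -0.295  0.105]
vial_a 0.6 [306, 50, 312, 62] n 33 med [ 0.553 -0.381  0.025] min [ 0.547 -0.382  0.021] max [ 0.562 -0.378  0.028]
vial_a 0.24 [229, 178, 311, 223] n 3218 med [ 0.343 -0.315  0.041] min [ 0.306 -0.369  0.015] max [ 0.372 -0.262  0.046]
oil_bottle 0.52 [342, 61, 365, 83] n 330 med [ 0.531 -0.446  0.057] min [ 0.521 -0.459  0.013] max [ 0.544 -0.436  0.063]
nest_scoop 0.22 [273.3 200.8] [ 0.345 -0.326  0.045]
nest_tube 0.68 [266.9  99.6] [ 0.495 -0.317  0.008]
nest_stain 0.7 [350.8  72.6] [ 0.53  -0.441  0.054]
nest_stain 0.65 [271.6 201.6] [ 0.343 -0.323  0.043]
nest_oil 0.64 [342.4 116.2] [ 0.471 -0.433  0.008]
scoop_lip 0.95 [249.3  37.2] [ 0.581 -0.296  0.02 ]
scoop_grip 0.91 [319.1  45.6] [ 0.556 -0.396  0.103]
side
```

View pics/w2.png

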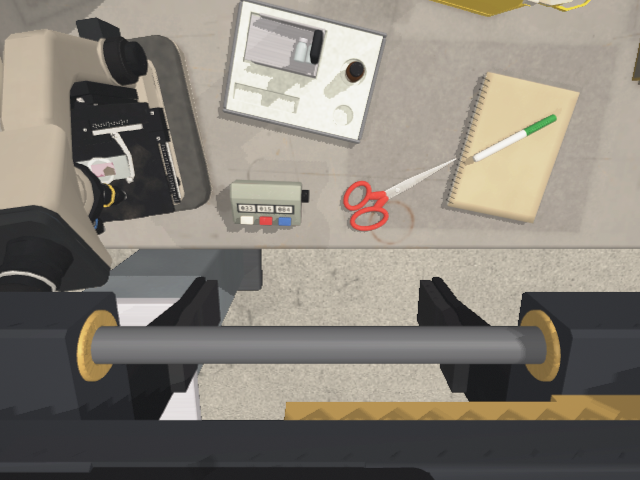

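View pics/s3.png

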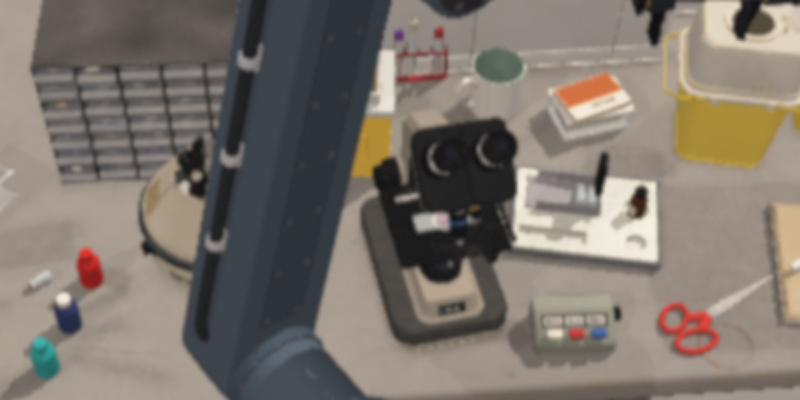

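Request:
send_rows(
  moves=[
    [0.6,0,1,0,0,0,-1],
    [0.6,-0.2,1,0,0,0,-1],
    [0.6,-0.2,1,0,0,0,-1],
    [0.5,-0.2,1,0,0,0,-1],
    [0,-0.2,1,0,0,0,-1],
    [0,0,1,0,0,0,-1],
    [0,0,0.5,0,0,0,-1],
    [0,0,0,0,0,0,-1],
    [0,0,0,0,0,0,-1],
  ],
)

```text
time_s: 5.62
position: [0.4488, -0.3762, 0.2973]
tcp_rot: [[1.0, -0.001, 0.001], [-0.001, -1.0, -0.002], [0.001, 0.002, -1.0]]
force: [-0.3, -0.3, -0.2]
opening: 0.998
```

```bash
python3 - <<'E'
from h import *
s=status.read_state(); print(s["position"])
c=vision.capture("wrist"); cv2.imwrite("pics/w3.png",c["img"][:,:,::-1])
np.savez("w3.npz",img=c["img"],depth=c["depth"],W=cloud(c,s))
find("wrist",c,["smear_tray","scoop","vial_a","oil_bottle","blood_tube"],s); pts("wrist",c,PTS[2:]+["oil_bottle","vial_a"],s)
for r in models.landmark_of("wrist","scoop_grip"): print(onplane(c,r["point"],.082,s))
E
```

```text
[ 0.44877493 -0.37615986  0.29730872]
smear_tray 0.74 [211, 14, 429, 200] n 21300 med [ 0.519 -0.386  0.017] min [ 0.45  -0.478  0.006] max [ 0.618 -0.268  0.019]
smear_tray 0.39 [303, 62, 324, 96] n 400 med [ 0.563 -0.371  0.027] min [ 0.549 -0.378  0.022] max [ 0.579 -0.362  0.029]
scoop 0.92 [242, 33, 343, 119] n 5550 med [ 0.572 -0.341  0.017] min [ 0.535 -0.395  0.011] max [ 0.604 -0.297  0.105]
vial_a 0.77 [302, 61, 320, 95] n 406 med [ 0.563 -0.37   0.027] min [ 0.549 -0.378  0.023] max [ 0.579 -0.362  0.029]
vial_a 0.73 [321, 67, 332, 97] n 204 med [ 0.563 -0.383  0.025] min [ 0.548 -0.388  0.021] max [ 0.577 -0.378  0.028]
oil_bottle 0.3 [0, 0, 61, 11] n 476 med [ 0.641 -0.081  0.018] min [ 0.638 -0.093  0.002] max [ 0.646 -0.039  0.04 ]
blood_tube 0.52 [0, 0, 58, 9] n 444 med [ 0.641 -0.081  0.018] min [ 0.638 -0.093  0.004] max [ 0.646 -0.039  0.04 ]
nest_scoop 0.38 [294.6  76.9] [ 0.569 -0.349  0.013]
nest_scoop 0.21 [331.   84.9] [ 0.554 -0.387  0.103]
nest_tube 0.92 [268.8 142.3] [ 0.497 -0.317  0.007]
nest_stain 0.75 [377.6 106.9] [ 0.536 -0.439  0.044]
nest_oil 0.89 [367.1 161.6] [ 0.474 -0.434  0.008]
scoop_lip 0.66 [245.   65.3] [ 0.58  -0.295  0.018]
scoop_grip 0.61 [336.3  80.4] [ 0.558 -0.392  0.105]
oil_bottle 0.98 [380.3 109.5] [ 0.533 -0.44   0.062]
vial_a 0.94 [312.6  80.7] [ 0.564 -0.37   0.027]
vial_a 0.61 [329.9  82.9] [ 0.557 -0.387  0.091]
[ 0.55951223 -0.39304683  0.082     ]
```

View pics/w3.png

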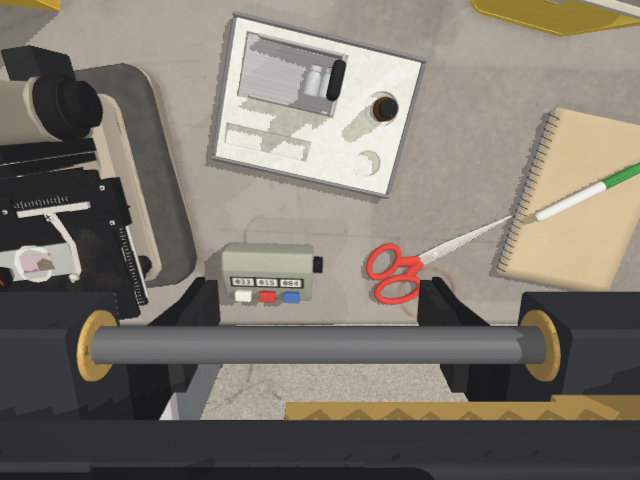

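```bash
cat > tray.py <<'E'
from h import *
def tray(W,img,s=None):
    reg=(W[...,0]>.42)&(W[...,0]<.64)&(W[...,1]>-.51)&(W[...,1]<-.24)
    m=reg&(W[...,2]>.0115)
    m=cv2.morphologyEx(m.astype(np.uint8),cv2.MORPH_OPEN,np.ones((3,3)))
    n,l,st,_=cv2.connectedComponentsWithStats(m); k=1+np.argmax(st[1:,4])
    P=W[(l==k)&(W[...,2]<.022)][:,:2].astype(np.float32)
    r=cv2.minAreaRect(cv2.convexHull(P)); print("rect",r)
    return r
if __name__=="__main__":
    d=np.load("w3.npz"); W=d["W"]; r=tray(W,d["img"])
    m=(W[...,2]<.0115)&(W[...,2]>.002)
    # low areas inside tray
    box=cv2.boxPoints(r)
    ins=np.array([[cv2.pointPolygonTest(box,(float(x),float(y)),True) for x,y in row] for row in W[...,:2]])
    m=m&(ins>.012)
    n,l,st,ce=cv2.connectedComponentsWithStats(m.astype(np.uint8))
    for k in range(1,n):
        if st[k,4]>60:
            P=W[l==k][:,:2].astype(np.float32); print(st[k],P.mean(0),W[l==k][:,2].mean(),cv2.minAreaRect(P),cv2.minEnclosingCircle(P))
E
python3 tray.py
```

```text
Traceback (most recent call last):
  File "tray.py", line 11, in <module>
    d=np.load("w3.npz"); W=d["W"]; r=tray(W,d["img"])
                                     ~~~~^^^^^^^^^^^^
  File "tray.py", line 8, in tray
    r=cv2.minAreaRect(cv2.convexHull(P)); print("rect",r)
cv2.error: OpenCV(4.12.0) /io/opencv/modules/imgproc/src/convhull.cpp:143: error: (-215:Assertion failed) total >= 0 && (depth == CV_32F || depth == CV_32S) in function 'convexHull'
```

```bash
sed -i 's/P=W\[(l==k)&(W\[...,2\]<.022)\]\[:,:2\].astype(np.float32)/P=np.ascontiguousarray(W[(l==k)\&(W[...,2]<.022)][:,:2],dtype=np.float32)/; s/P=W\[l==k\]\[:,:2\].astype(np.float32)/P=np.ascontiguousarray(W[l==k][:,:2],dtype=np.float32)/' tray.py; python3 tray.py
```

```text
Traceback (most recent call last):
  File "tray.py", line 11, in <module>
    d=np.load("w3.npz"); W=d["W"]; r=tray(W,d["img"])
                                     ~~~~^^^^^^^^^^^^
  File "tray.py", line 8, in tray
    r=cv2.minAreaRect(cv2.convexHull(P)); print("rect",r)
cv2.error: OpenCV(4.12.0) /io/opencv/modules/imgproc/src/convhull.cpp:143: error: (-215:Assertion failed) total >= 0 && (depth == CV_32F || depth == CV_32S) in function 'convexHull'
```

```bash
sed -i 's/n,l,st,_=cv2.connectedComponentsWithStats(m); k=/n,l,st,_=cv2.connectedComponentsWithStats(m.astype(np.uint8)); print(st, W.shape, W.dtype); k=/' tray.py; python3 tray.py
```

```text
[[     0      0    640    420 183260]
 [   212     12    215    187  25153]
 [     0    277    640    203  98787]] (480, 640, 3) float64Traceback (most recent call last):
  File "tray.py", line 11, in <module>
    d=np.load("w3.npz"); W=d["W"]; r=tray(W,d["img"])
                                     ~~~~^^^^^^^^^^^^
  File "tray.py", line 8, in tray
    r=cv2.minAreaRect(cv2.convexHull(P)); print("rect",r)
cv2.error: OpenCV(4.12.0) /io/opencv/modules/imgproc/src/convhull.cpp:143: error: (-215:Assertion failed) total >= 0 && (depth == CV_32F || depth == CV_32S) in function 'convexHull'
```

Gripper pixels dominate; cap the height of the candidates.

```bash
sed -i 's/m=reg&(W\[...,2\]>.0115)/m=reg\&(W[...,2]>.0115)\&(W[...,2]<.15)/; s/print(st, W.shape, W.dtype); //' tray.py; python3 tray.py
```

```text
rect ((0.5328406691551208, -0.3722623586654663), (0.21841415762901306, 0.1625193953514099), 77.31471252441406)
[320  55  20  23  93] [ 0.5839555  -0.38592315] 0.010670955685143965 ((0.583977222442627, -0.3836565911769867), (0.015167564153671265, 0.027581457048654556), 43.28304672241211) ((0.5796947479248047, -0.38768982887268066), 0.013995264656841755)
[238  92  99  27 161] [ 0.53929764 -0.33460784] 0.0072140312951192685 ((0.5387674570083618, -0.33933624625205994), (0.11308201402425766, 0.01801389828324318), 84.4782943725586) ((0.5446076393127441, -0.33990079164505005), 0.056651126593351364)
[365  92  31  35 333] [ 0.53487265 -0.44258022] 0.0072475460628967855 ((0.5344082713127136, -0.4470249116420746), (0.03778050094842911, 0.03415803983807564), 3.4682705402374268) ((0.5344185829162598, -0.44791555404663086), 0.01903093047440052)
[315  96  17  17 130] [ 0.5400501  -0.38248345] 0.010449176903259057 ((0.5399639010429382, -0.38086289167404175), (0.019003868103027344, 0.013511460274457932), 72.57798767089844) ((0.5400255918502808, -0.3817639946937561), 0.010884915478527546)
[ 225  124   86   38 1643] [ 0.49711567 -0.3151574 ] 0.007090000822243381 ((0.4970848858356476, -0.31566327810287476), (0.0984019786119461, 0.02266865223646164), 77.35042572021484) ((0.4969128966331482, -0.31580522656440735), 0.0502142570912838)
[355 151  25  25 489] [ 0.4723056  -0.43420488] 0.007091530848395425 ((0.4722290635108948, -0.4342184066772461), (0.02847139537334442, 0.029182670637965202), 27.398887634277344) ((0.47267499566078186, -0.43368738889694214), 0.01500104833394289)
```

```bash
python3 - <<'E'
import numpy as np
d=np.load("w3.npz");W=d["W"]
m=(abs(W[...,0]-.533)<.03)&(abs(W[...,1]+.44)<.03)&(W[...,2]>.056)&(W[...,2]<.07)
P=W[m];print(len(P),P.mean(0),P.min(0),P.max(0))
m=(abs(W[...,0]-.555)<.04)&(abs(W[...,1]+.395)<.04)&(W[...,2]>.09)&(W[...,2]<.12)
P=W[m];print(len(P),P.mean(0),P.min(0),P.max(0))
E
```

```text
297 [ 0.53440745 -0.44806093  0.06160409] [ 0.52461941 -0.4580748   0.05606648] [ 0.54346232 -0.43872517  0.06491761]
503 [ 0.55880261 -0.39216951  0.10378587] [ 0.54201255 -0.40095593  0.09004278] [ 0.57532234 -0.38377056  0.10708362]
```

Request:
send_rows(
  moves=[
    [0.9,0.7,0.5,0,0,0,-0.3],
    [0.9,0.7,0.5,0,0,0,-0.3],
    [0.8,0.7,0.5,0,0,0,-0.3],
    [0.8,0.77,0.5,0,0,0,-0.3],
    [0,0,0.5,0,0,-1,-0.3],
    [0,0,0.5,0,0,-1,-0.3],
    [0,0,0.5,0,0,-1,-0.3],
    [0,0,0.5,0,0,-1,-0.3],
    [0,0,0.5,0,0,-1,-0.3],
    [0,0,0.5,0,0,-1,-0.3],
    [0,0,0.5,0,0,-1,-0.3],
    [0,0,0.5,0,0,-0.73,-0.3],
  ],
)

```text
time_s: 7.88
position: [0.5332, -0.4473, 0.1456]
tcp_rot: [[0.216, 0.976, -0.0], [0.976, -0.216, 0.0], [0.0, -0.0, -1.0]]
force: [0.4, 0.6, 0.0]
opening: 0.654
```

Request:
send_rows(
  moves=[
    [0,0,0.5,0,0,0,-0.3],
    [0,0,0,0,0,0,-0.3],
  ],
)

```text
time_s: 8.12
position: [0.5325, -0.4465, 0.1322]
tcp_rot: [[0.223, 0.975, -0.002], [0.975, -0.223, 0.002], [0.002, -0.002, -1.0]]
force: [-0.1, 0.2, -0.5]
opening: 0.65
```

```bash
cat >> h.py <<'E'
def delta(s,target,yaw=None):
    """tool-axis shift in units of 25mm to reach target, and rz (tool) units to yaw (deg), for tool pointing down"""
    d=np.array(target)-s["position"]; u=s["tcp_rot"].T@d/0.025
    R=s["tcp_rot"]; y=np.degrees(np.arctan2(R[1,0],R[0,0]))
    print("pos",np.round(s["position"],4),"yaw",round(y,2),"z",np.round(R[:,2],3),"shift",np.round(u,2),"rz",None if yaw is None else round(-((yaw-y+180)%360-180)/10,2),"f",np.round(s["force"],1),"open",round(s["opening"],3),"t",round(s["time_s"],1),"j",np.round(s["joint_positions"],1))
E
python3 - <<'E'
from h import *
delta(status.read_state(),(.534,-.448,.021),77.3)
E
```

```text
pos [ 0.5325 -0.4465  0.1322] yaw 77.14 z [-0.002  0.002 -1.   ] shift [-0.05  0.08  4.45] rz -0.02 f [-0.1  0.2 -0.5] open 0.65 t 8.1 j [-49.2  38.9  73.7   0.   67.6 -36.3]
```

Request:
send_rows(
  moves=[
    [0,0.08,0.8,0,0,0,-0.3],
    [0,0,0.8,0,0,0,-0.3],
    [0,0,0.8,0,0,0,-0.3],
    [0,0,0.8,0,0,0,-0.3],
    [0,0,0.8,0,0,0,-0.3],
    [0,0,0.45,0,0,0,-0.3],
    [0,0,0,0,0,0,1],
    [0,0,0,0,0,0,1],
    [0,0,0,0,0,0,1],
    [0,0,0,0,0,0,1],
  ],
)

```text
time_s: 9.38
position: [0.5355, -0.4481, 0.0232]
tcp_rot: [[0.221, 0.975, 0.001], [0.975, -0.221, -0.001], [-0.001, 0.001, -1.0]]
force: [0.1, -0.1, -0.4]
opening: 0.281
```

Request:
send_rows(
  moves=[
    [0,0,-0.5,0,0,0,1],
    [0,0,-0.7,0,0,0,1],
    [0,0,-0.3,0,0,0,1],
    [0,0,0,0,0,0,1],
  ],
)

```text
time_s: 9.88
position: [0.5358, -0.4484, 0.0615]
tcp_rot: [[0.221, 0.975, 0.002], [0.975, -0.221, -0.002], [-0.002, 0.002, -1.0]]
force: [-0.4, 0.8, 0.2]
opening: 0.008
```

```bash
python3 - <<'E'
from h import *
s=status.read_state()
delta(s,(.4725,-.4340,s["position"][2]),77.3)
E
```

```text
pos [ 0.5358 -0.4484  0.0615] yaw 77.25 z [ 0.002 -0.002 -1.   ] shift [ 0.   -2.6  -0.01] rz -0.0 f [-0.4  0.8  0.2] open 0.008 t 9.9 j [-49.1  43.6  76.2   0.   60.  -36.3]
```

Request:
send_rows(
  moves=[
    [0,0,-1,0,0,0,-0.3],
    [0,0,-1,0,0,0,-0.3],
    [-1,0,-1,0,0,0,-0.3],
    [-1,0,-1,0,0,0,-0.3],
    [-1,0,-1,0,0,0,-0.3],
    [0,0,0,0,0,0,-0.3],
  ],
)

```text
time_s: 10.62
position: [0.5188, -0.5237, 0.1869]
tcp_rot: [[0.223, 0.975, 0.003], [0.975, -0.223, -0.004], [-0.004, 0.004, -1.0]]
force: [0.9, 0.3, -0.1]
opening: 0.591
```

```bash
python3 - <<'E'
from h import *
s=status.read_state(); print(s["position"])
c=vision.capture("wrist"); cv2.imwrite("pics/w4.png",c["img"][:,:,::-1])
find("wrist",c,["oil_bottle"],s)
E
```

```text
[ 0.51875856 -0.52368422  0.18688257]
oil_bottle 0.7 [298, 102, 333, 134] n 811 med [ 0.534 -0.448  0.061] min [ 0.523 -0.46   0.04 ] max [ 0.546 -0.437  0.063]
oil_bottle 0.49 [291, 0, 372, 53] n 3899 med [ 0.557 -0.392  0.04 ] min [ 0.531 -0.402  0.01 ] max [ 0.593 -0.36   0.106]
oil_bottle 0.28 [194, 0, 393, 160] n 24493 med [ 0.511 -0.419  0.017] min [ 0.446 -0.48   0.007] max [ 0.602 -0.349  0.018]
```

View pics/w4.png

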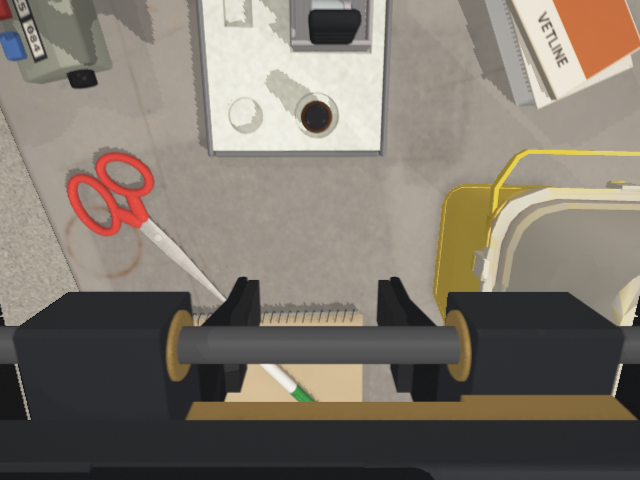

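```bash
python3 - <<'E'
from h import *
s=status.read_state()
delta(s,(.534,-.448,.018),77.3)
E
```

```text
pos [ 0.5181 -0.5195  0.1836] yaw 77.23 z [-0.001  0.003 -1.   ] shift [ 2.91 -0.    6.63] rz -0.01 f [-0.7  0.5 -0.6] open 0.628 t 10.7 j [-53.8  39.2  64.2   0.   76.7 -41. ]
```

Request:
send_rows(
  moves=[
    [1,0,0,0,0,0,-0.3],
    [1,0,0.5,0,0,0,-0.3],
    [0.9,0,1,0,0,0,-0.3],
    [0,0,1,0,0,0,-0.3],
    [0,0,1,0,0,0,-0.3],
    [0,0,1,0,0,0,-0.3],
    [0,0,1,0,0,0,-0.3],
    [0,0,0.8,0,0,0,-0.3],
    [0,0,0.3,0,0,0,-0.3],
    [0,0,0,0,0,0,-0.3],
  ],
)

```text
time_s: 11.98
position: [0.5345, -0.4495, 0.0192]
tcp_rot: [[0.22, 0.975, -0.001], [0.975, -0.22, 0.001], [0.001, -0.001, -1.0]]
force: [0.4, 0.1, 0.2]
opening: 0.653
```

Request:
send_rows(
  moves=[
    [0,0,0,0,0,0,1],
    [0,0,0,0,0,0,1],
    [0,0,0,0,0,0,1],
    [0,0,0,0,0,0,1],
    [0,0,0,0,0,0,1],
    [0,0,0,0,0,0,1],
    [0,0,0,0,0,0,1],
  ],
)

```text
time_s: 12.85
position: [0.5347, -0.4503, 0.0201]
tcp_rot: [[0.221, 0.975, 0.0], [0.975, -0.221, -0.0], [-0.0, 0.0, -1.0]]
force: [0.1, -0.4, 1.2]
opening: 0.187
```

Request:
send_rows(
  moves=[
    [0,0,0,0,0,0,1],
    [0,0,0,0,0,0,1],
  ],
)

```text
time_s: 13.1
position: [0.5347, -0.4502, 0.0201]
tcp_rot: [[0.221, 0.975, 0.0], [0.975, -0.221, -0.0], [-0.0, 0.0, -1.0]]
force: [-0.6, 0.3, 2.2]
opening: 0.189
```

```bash
python3 - <<'E'
from h import *
s=status.read_state(); print(s["position"],s["opening"])
c=vision.capture("wrist"); cv2.imwrite("pics/w5.png",c["img"][:,:,::-1])
c=vision.capture("side"); cv2.imwrite("pics/s5.png",cv2.resize(c["img"][200:300,400:520,::-1],(720,600),interpolation=cv2.INTER_CUBIC))
E
```

```text
[ 0.53467532 -0.45024609  0.02007107] 0.18915045396626917
```

View pics/w5.png

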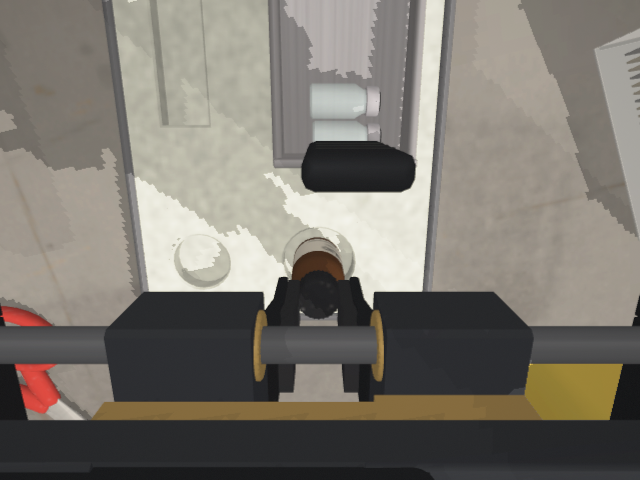

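View pics/s5.png

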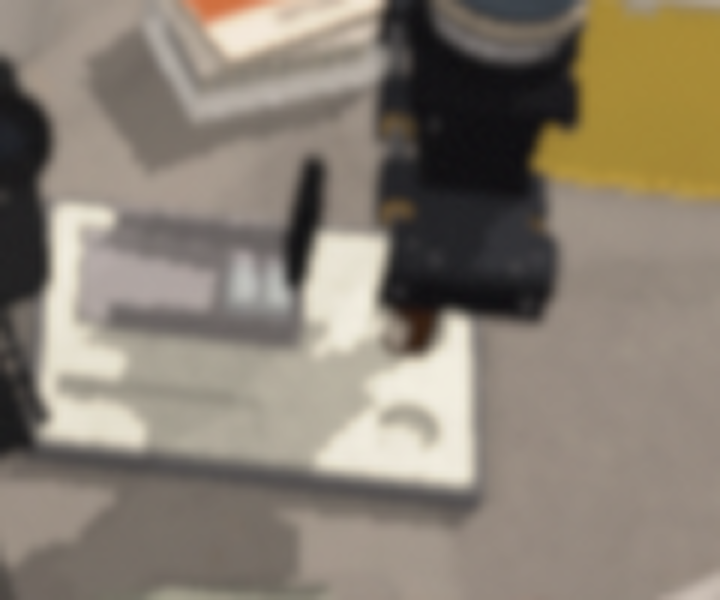

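```bash
python3 - <<'E'
from h import *
s=status.read_state()
c=vision.capture("wrist")
H=c["hand_eye"]
def proj(p):
    q=s["tcp_rot"].T@(np.array(p)-s["position"]); k=np.linalg.inv(H)@np.r_[q,1]
    return np.round([c["cx"]+c["fx"]*k[0]/-k[2], c["cy"]-c["fy"]*k[1]/-k[2]],1)
for z in (.006,.016,.04,.061): print(z,proj((.5347,-.4502,z)),proj((.5344,-.4478,z)))
W=cloud(c,s)
for r in (230,245,260,270,280,290,295,300,310): print(r,np.round(W[r,300:345:4,:],3)[:,2], np.round(W[r,320],3))
find("wrist",c,["oil_bottle"],s)
E
```

```text
0.006 [319.4 260. ] [318.  256.2]
0.016 [319.5 266.2] [318.  262.3]
0.04 [319.6 283.7] [317.9 279.3]
0.061 [319.8 302.7] [317.9 297.9]
230 [0.017 0.015 0.008 0.007 0.008 0.006 0.007 0.007 0.016 0.016 0.017 0.018] [ 0.539 -0.433  0.006]
245 [0.013 0.019 0.022 0.024 0.024 0.025 0.024 0.021 0.017 0.008 0.007 0.007] [ 0.538 -0.436  0.025]
260 [0.038 0.041 0.042 0.043 0.043 0.043 0.042 0.041 0.04  0.037 0.029 0.006] [ 0.538 -0.437  0.043]
270 [0.043 0.044 0.046 0.045 0.045 0.046 0.046 0.045 0.043 0.042 0.042 0.007] [ 0.537 -0.441  0.046]
280 [0.046 0.055 0.059 0.062 0.062 0.061 0.06  0.06  0.058 0.053 0.061 0.06 ] [ 0.537 -0.44   0.061]
290 [0.062 0.062 0.062 0.061 0.062 0.062 0.062 0.062 0.061 0.062 0.071 0.07 ] [ 0.536 -0.444  0.062]
295 [0.062 0.061 0.062 0.062 0.062 0.061 0.062 0.061 0.062 0.062 0.074 0.076] [ 0.536 -0.447  0.061]
300 [0.062 0.062 0.061 0.062 0.063 0.062 0.062 0.062 0.062 0.061 0.08  0.08 ] [ 0.535 -0.449  0.062]
310 [0.017 0.063 0.062 0.061 0.061 0.061 0.061 0.062 0.062 0.06  0.081 0.087] [ 0.534 -0.453  0.061]
oil_bottle 0.72 [290, 240, 343, 319] n 3131 med [ 0.536 -0.441  0.051] min [ 0.525 -0.455  0.016] max [ 0.545 -0.435  0.063]
```

Request:
send_rows(
  moves=[
    [0,0,-0.2,0,0,0,1],
    [0,0,-0.2,0,0,0,1],
    [0,0,-0.3,0,0,0,1],
    [0,0,-0.4,0,0,0,1],
    [0,0,0,0,0,0,1],
  ],
)

```text
time_s: 13.92
position: [0.5354, -0.451, 0.0489]
tcp_rot: [[0.221, 0.975, 0.002], [0.975, -0.221, -0.002], [-0.002, 0.002, -1.0]]
force: [0.5, 0.4, -0.3]
opening: 0.189
```

```bash
python3 - <<'E'
from h import *
s=status.read_state(); print(s["position"],s["opening"],s["force"])
c=vision.capture("wrist"); cv2.imwrite("pics/w6.png",c["img"][:,:,::-1])
find("wrist",c,["oil_bottle"],s)
E
```

```text
[ 0.53536187 -0.45097455  0.04894581] 0.188834855505344 [ 0.47338508  0.35885877 -0.29069681]
oil_bottle 0.92 [291, 237, 341, 319] n 3117 med [ 0.536 -0.442  0.076] min [ 0.526 -0.456  0.045] max [ 0.546 -0.436  0.092]
```

View pics/w6.png

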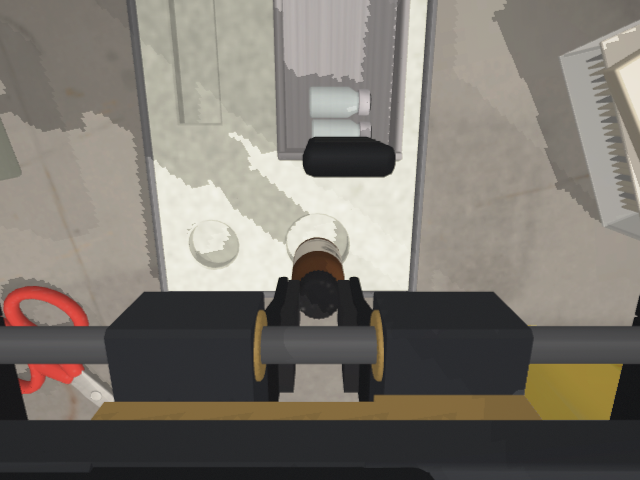

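```bash
python3 - <<'E'
from h import *
s=status.read_state()
c=vision.capture("wrist"); W=cloud(c,s)
m=(abs(W[...,0]-.535)<.03)&(abs(W[...,1]+.448)<.03)&(W[...,2]>.085)&(W[...,2]<.1)
m[:,:298]=0;m[:,341:]=0
P=np.ascontiguousarray(W[m][:,:2],dtype=np.float32); print(len(P),P.mean(0),cv2.minEnclosingCircle(P), (P.mean(0)-s["position"][:2]))
def circ(cx,cy,r):
    m=(np.hypot(W[...,0]-cx,W[...,1]-cy)<r)&(W[...,2]<.0115)
    P=np.ascontiguousarray(W[m][:,:2],dtype=np.float32); print(len(P),P.mean(0),cv2.minEnclosingCircle(P))
circ(.4725,-.434,.022)
delta(s,(.4725,-.434,s["position"][2]),77.3)
E
```

```text
1537 [ 0.53484374 -0.44703344] ((0.5347421169281006, -0.44808053970336914), 0.012287368066608906) [0.00017712 0.00317666]
1641 [ 0.47112814 -0.43476477] ((0.4724576771259308, -0.43404558300971985), 0.01499650813639164)
pos [ 0.5347 -0.4502  0.0477] yaw 77.25 z [ 0. -0. -1.] shift [ 0.08 -2.57 -0.  ] rz -0.0 f [ 1.  -0.4 -0.3] open 0.187 t 14.0 j [-49.2  44.7  76.4   0.   58.9 -36.5]
```

Request:
send_rows(
  moves=[
    [0,-0.6,0,0,0,0,1],
    [0,-0.8,0,0,0,0,1],
    [0,-0.8,0,0,0,0,1],
    [0,-0.35,0,0,0,0,1],
    [0,0,0,0,0,0,1],
    [0,0,0,0,0,0,1],
  ],
)

```text
time_s: 14.82
position: [0.4732, -0.4366, 0.0475]
tcp_rot: [[0.221, 0.975, 0.001], [0.975, -0.221, -0.001], [-0.001, 0.001, -1.0]]
force: [0.4, -0.4, -0.2]
opening: 0.187
```

```bash
python3 - <<'E'
from h import *
s=status.read_state()
delta(s,(.4725,-.4363,.0205),77.3)
E
```

```text
pos [ 0.4732 -0.4366  0.0475] yaw 77.26 z [ 0.001 -0.001 -1.   ] shift [ 0.   -0.03  1.08] rz -0.0 f [ 0.4 -0.4 -0.2] open 0.187 t 14.8 j [-52.6  41.2  85.4   0.   53.4 -39.9]
```

Request:
send_rows(
  moves=[
    [0,-0.03,0.3,0,0,0,1],
    [0,0,0.3,0,0,0,1],
    [0,0,0.25,0,0,0,1],
    [0,0,0.2,0,0,0,1],
    [0,0,0,0,0,0,1],
  ],
)

```text
time_s: 15.45
position: [0.4716, -0.4358, 0.0207]
tcp_rot: [[0.221, 0.975, -0.0], [0.975, -0.221, 0.0], [0.0, -0.0, -1.0]]
force: [-0.4, -0.3, -0.7]
opening: 0.19
```

Request:
send_rows(
  moves=[
    [0,0,0.05,0,0,0,0.2],
    [0,0,0,0,0,0,-0.2],
    [0,0,0,0,0,0,-0.2],
    [0,0,0,0,0,0,-0.2],
    [0,0,-0.8,0,0,0,-0.2],
    [0,0,-1,0,0,0,-0.2],
    [0,0,-1,0,0,0,-0.2],
    [-1,0,-1,0,0,0,-0.2],
    [-1,0,-1,0,0,0,-0.2],
    [0,0,0,0,0,0,-1],
  ],
)

```text
time_s: 16.7
position: [0.4616, -0.4882, 0.1438]
tcp_rot: [[0.223, 0.975, 0.005], [0.975, -0.223, -0.007], [-0.006, 0.006, -1.0]]
force: [0.1, 0.4, -0.2]
opening: 0.652
```

```bash
python3 - <<'E'
from h import *
s=status.read_state()
c=vision.capture("wrist"); cv2.imwrite("pics/w7.png",c["img"][:,:,::-1]); W=cloud(c,s)
m=(np.hypot(W[...,0]-.4725,W[...,1]+.434)<.025)&(W[...,2]>.055)&(W[...,2]<.08)
P=W[m];print(len(P),P.mean(0),P.min(0),P.max(0))
delta(s,(.6,-.1,.4),0)
E
```

```text
630 [ 0.47191508 -0.43376301  0.06177689] [ 0.4623262  -0.44377768  0.05532203] [ 0.48143021 -0.42441703  0.06439842]
pos [ 0.4616 -0.4882  0.1438] yaw 77.13 z [ 0.005 -0.007 -1.   ] shift [ 16.31   2.   -10.33] rz 7.71 f [ 0.1  0.4 -0.2] open 0.652 t 16.7 j [-56.1  36.1  77.5  -0.   66.  -43.2]
```

View pics/w7.png

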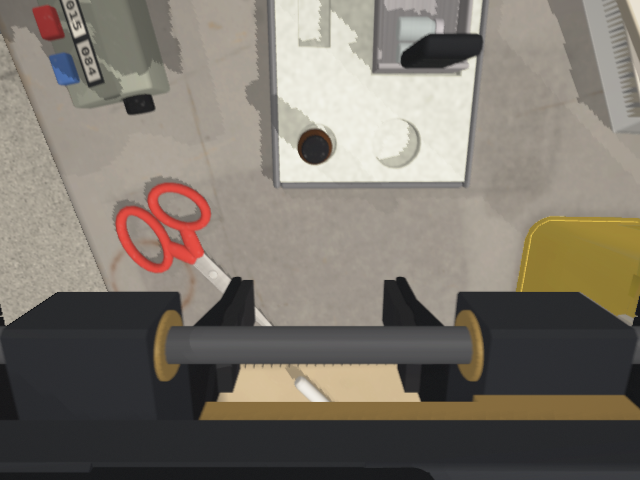

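Request:
send_rows(
  moves=[
    [0,0,-1,0,0,1,-1],
    [0,0,-1,0,0,1,-1],
    [0,0,-1,0,0,1,-1],
    [0,0,-1,0,0,1,-1],
    [0,0,-1,0,0,1,-1],
    [0,0,-1,0,0,1,-1],
    [0,0,-1,0,0,1,-1],
    [0.8,-1,-1,0,0,0.7,-1],
    [0.8,-1,-1,0,0,0,-1],
    [0.8,-1,-1,0,0,0,-1],
    [0.8,-1,0,0,0,0,-1],
    [0.8,-1,0,0,0,0,-1],
  ],
)

```text
time_s: 18.25
position: [0.5571, -0.3541, 0.3885]
tcp_rot: [[1.0, 0.006, -0.002], [0.006, -1.0, 0.003], [-0.002, -0.003, -1.0]]
force: [0.2, -0.9, -0.2]
opening: 1.001
```

Request:
send_rows(
  moves=[
    [0.6,-1,0,0,0,0,-1],
    [0,-1,0,0,0,0,-1],
    [0,-1,0,0,0,0,-1],
    [0,-1,0,0,0,0,-1],
    [0,-1,0,0,0,0,-1],
    [0,-1,0,0,0,0,-1],
    [0,-1,0,0,0,0,-1],
    [0,-1,0,0,0,0,-1],
    [0,-1,0,0,0,0,-1],
    [0,-1,0,0,0,0,-1],
    [0,0,0,0,0,0,-1],
    [0,0,0,0,0,0,-1],
  ],
)

```text
time_s: 19.75
position: [0.5709, -0.1072, 0.3899]
tcp_rot: [[1.0, 0.004, 0.0], [0.004, -1.0, -0.001], [0.0, 0.001, -1.0]]
force: [0.4, -0.4, 0.5]
opening: 0.998
```

```bash
python3 - <<'E'
from h import *
s=status.read_state()
c=vision.capture("wrist"); cv2.imwrite("pics/w8.png",c["img"][:,:,::-1])
np.savez("w8.npz",img=c["img"],depth=c["depth"],W=cloud(c,s))
delta(s,(.6,-.1,.4),0)
find("wrist",c,["flap_bin","flap","vial_a","blood_tube"],s); pts("wrist",c,PTS[:2],s)
E
```

```text
pos [ 0.5709 -0.1072  0.3899] yaw 0.25 z [ 0.    -0.001 -1.   ] shift [ 1.17 -0.28 -0.4 ] rz 0.03 f [ 0.4 -0.4  0.5] open 0.998 t 19.8 j [-21.6  17.3  70.8  -0.   91.8  68.1]
flap 0.81 [190, 0, 290, 108] n 9178 med [ 0.708 -0.027  0.147] min [ 0.664 -0.072  0.145] max [0.75  0.017 0.15 ]
vial_a 0.71 [496, 168, 515, 188] n 216 med [ 0.565 -0.368  0.027] min [ 0.552 -0.375  0.022] max [ 0.58  -0.361  0.029]
vial_a 0.61 [510, 170, 525, 191] n 248 med [ 0.562 -0.384  0.025] min [ 0.547 -0.392  0.02 ] max [ 0.577 -0.378  0.028]
blood_tube 0.23 [450, 144, 561, 211] n 4182 med [ 0.568 -0.355  0.018] min [ 0.534 -0.399  0.011] max [ 0.603 -0.296  0.104]
flap_hinge_line 0.62 [196.3  49. ] [0.712 0.017 0.149]
flap_middle 0.79 [241.4  54.4] [ 0.708 -0.028  0.146]
```

View pics/w8.png

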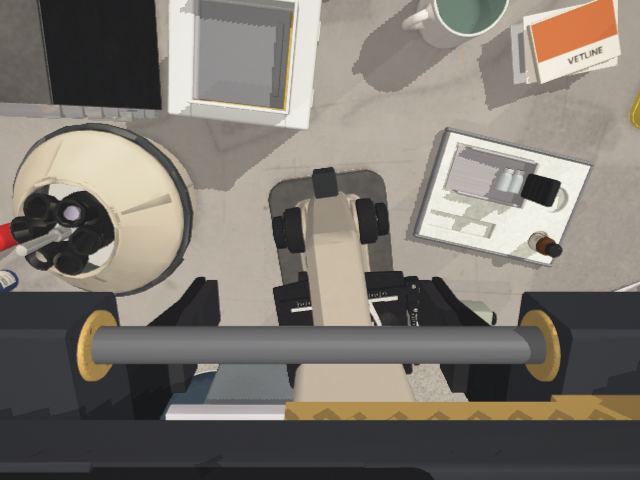

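```bash
python3 - <<'E'
import numpy as np, cv2
d=np.load("w8.npz");W=d["W"]
reg=(W[...,0]>.6)&(W[...,0]<.82)&(W[...,1]>-.14)&(W[...,1]<.08)
for lo,hi in((.163,.185),(.147,.160)):
    m=reg&(W[...,2]>lo)&(W[...,2]<hi); P=np.ascontiguousarray(W[m][:,:2],dtype=np.float32)
    print(lo,len(P),P.min(0),P.max(0),cv2.minAreaRect(P),np.median(W[m][:,2]))
for x in np.arange(.63,.78,.01):
    r=""
    for y in np.arange(.06,-.12,-.01):
        m=reg&(abs(W[...,0]-x)<.005)&(abs(W[...,1]-y)<.005)
        r+=f"{int(1000*W[m][:,2].max()):4d}" if m.any() else "   ."
    print(round(x,2),r)
im=d["img"][0:140,150:340,::-1]; cv2.imwrite("pics/w8c.png",cv2.resize(im,(760,560),interpolation=cv2.INTER_CUBIC))
E
```

```text
0.163 886 [ 0.6501241 -0.0866751] [0.7528549  0.02311796] ((0.7056554555892944, -0.03178686648607254), (0.09998178482055664, 0.10144934803247452), 83.83641052246094) 0.1725798581819355
0.147 12679 [ 0.63412243 -0.10818099] [0.7570387  0.05081214] ((0.7031193971633911, -0.028152354061603546), (0.14844202995300293, 0.1240449845790863), 83.97303771972656) 0.1499943200940661
0.63    3   3   4   3   4   3   3   3   3   3   3   4   3   3   3 147   3   4
0.64    3   3   3   3   3 147 152 151 152 152 152 152 152 152 153 153 151   4
0.65    3 151 153 153 152 153 152 152 153 172 174 174 174 175 174 152 151 591
0.66    . 152 153 153 174 175 175 175 174 174 174 173 150 173 174 153 152   3
0.67    . 152 153 152 152 148 149 149 149 148 149 149 151 149 174 153 152   4
0.68    . 152 152 153 152 149 149 148 148 148 149 148 150 149 174 152 152   3
0.69    . 151 153 153 153 149 149 149 149 149 149 149 151 150 174 153 152   3
0.7    . 150 152 153 152 149 148 148 149 149 149 149 151 151 174 153 152   3
0.71    .   . 152 153 153 150 149 148 149 149 148 149 151 150 174 153 153   4
0.72    .   . 153 153 152 151 149 148 149 149 148 149 150 151 174 153 152 146
0.73    .   . 152 153 152 151 148 148 148 149 149 149 149 150 174 158 152 150
0.74    .   . 152 152 153 151 149 149 148 148 149 148 149 150 174 173 153 151
0.75    .   . 153 152 153 152 148 149 154 159 164 169 172 174 174 174 153 152
0.76    .   . 151 152 152 150 149 150 154   .   .   .   .  69  86 152 153 153
0.77    .   .   .   .   .   .   .   .   .   .   .   .   .   .   .   .   .   4
0.78    .   .   .   .   .   .   .   .   .   .   .   .   .   .   .   .   .   3
```

View pics/w8c.png

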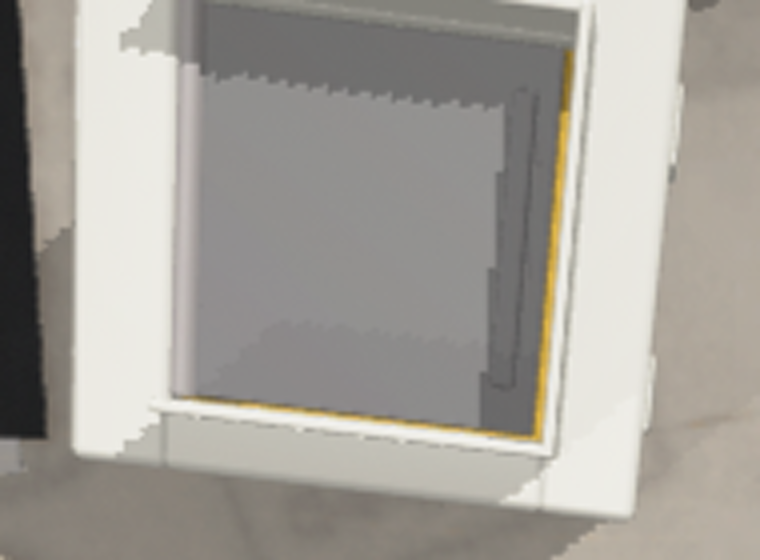

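Request:
send_rows(
  moves=[
    [0,-1,0,0,0,0,-1],
    [0,-1,0,0,0,0,-1],
    [0,-1,0,0,0,0,-1],
    [0,-1,0,0,0,0,-1],
    [0,-1,0,0,0,0,-1],
    [-0.5,-1,0,0,0,0,-1],
    [-0.5,-1,0,0,0,0,-1],
    [-0.5,-1,0,0,0,0,-1],
    [-0.5,-1,0,0,0,0,-1],
    [-0.5,-1,0,0,0,0,-1],
    [-0.5,-1,0,0,0,0,-1],
    [-0.5,-1,0,0,0,0,-1],
  ],
)

```text
time_s: 21.6
position: [0.4817, 0.1932, 0.39]
tcp_rot: [[1.0, 0.004, 0.0], [0.004, -1.0, 0.0], [0.0, -0.0, -1.0]]
force: [0.1, -0.1, -0.1]
opening: 1.0
```

Request:
send_rows(
  moves=[
    [-0.5,-1,0,0,0,0,-1],
    [-0.5,-1,0,0,0,0,-1],
    [-0.5,-1,0,0,0,0,-1],
    [-0.5,-1,0,0,0,0,-1],
    [-0.5,-1,0,0,0,0,-1],
    [-0.5,-1,0,0,0,0,-1],
    [0,0,0,0,0,0,-1],
    [0,0,0,0,0,0,-1],
  ],
)

```text
time_s: 22.6
position: [0.4067, 0.3418, 0.3899]
tcp_rot: [[1.0, 0.004, 0.0], [0.004, -1.0, -0.001], [0.0, 0.001, -1.0]]
force: [-0.2, -0.3, -0.6]
opening: 1.002
```

```bash
python3 - <<'E'
from h import *
s=status.read_state()
c=vision.capture("wrist"); cv2.imwrite("pics/w9.png",c["img"][:,:,::-1])
delta(s,(.6,-.1,.4),0)
find("wrist",c,["vial_a","blood_tube","stain_bottle"],s); pts("wrist",c,["vial_a","blood_tube","stain_bottle"],s)
c=vision.capture("side"); cv2.imwrite("pics/s9.png",cv2.resize(c["img"][150:350,200:600,::-1],(800,400),interpolation=cv2.INTER_CUBIC))
E
```

```text
pos [0.4067 0.3418 0.3899] yaw 0.23 z [ 0.    -0.001 -1.   ] shift [ 7.66 17.7  -0.39] rz 0.02 f [-0.2 -0.3 -0.6] open 1.002 t 22.6 j [ 28.   12.6  77.4  -0.   90.  117.8]
vial_a 0.67 [246, 111, 266, 130] n 256 med [0.478 0.424 0.015] min [0.467 0.412 0.01 ] max [0.49  0.438 0.018]
stain_bottle 0.92 [298, 110, 323, 134] n 531 med [0.478 0.352 0.051] min [0.463 0.337 0.045] max [0.492 0.366 0.069]
stain_bottle 0.77 [281, 167, 306, 189] n 516 med [0.406 0.375 0.05 ] min [0.39  0.362 0.026] max [0.419 0.391 0.069]
stain_bottle 0.61 [264, 212, 291, 241] n 589 med [0.339 0.401 0.049] min [0.322 0.387 0.01 ] max [0.349 0.417 0.069]
vial_a 0.78 [259.3 120.9] [0.478 0.423 0.017]
stain_bottle 0.76 [276.7 219.6] [0.347 0.4   0.047]
stain_bottle 0.57 [293.3 176.2] [0.41  0.375 0.069]
```

View pics/w9.png

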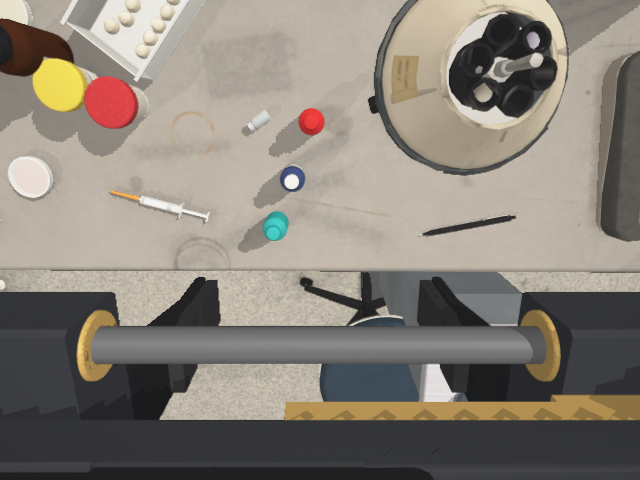

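View pics/s9.png

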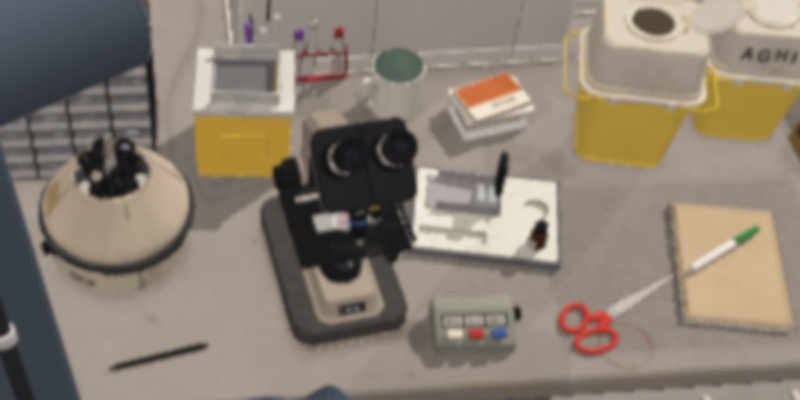

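Request:
send_rows(
  moves=[
    [0,-0.5,1,0,0,0,-0.3],
    [0,-0.5,1,0,0,0,-0.3],
    [0,-0.5,1,0,0,0,-0.3],
    [0,-0.5,1,0,0,0,-0.3],
    [0,-0.5,1,0,0,0,-0.3],
    [0,-0.5,1,0,0,0,-0.3],
    [0,-0.3,1,0,0,0,-0.3],
    [0,0,0,0,0,0,-0.3],
    [0,0,0,0,0,0,-0.3],
  ],
)

```text
time_s: 24.12
position: [0.4066, 0.425, 0.2158]
tcp_rot: [[1.0, 0.004, 0.001], [0.004, -1.0, 0.001], [0.001, -0.001, -1.0]]
force: [-1.2, 0.2, -0.4]
opening: 0.649
```

```bash
python3 - <<'E'
from h import *
s=status.read_state()
c=vision.capture("wrist"); cv2.imwrite("pics/w10.png",c["img"][:,:,::-1]); W=cloud(c,s)
m=(np.hypot(W[...,0]-.478,W[...,1]-.424)<.03)&(W[...,2]>.005)&(W[...,2]<.03)
P=np.ascontiguousarray(W[m][:,:2],dtype=np.float32);r=cv2.minAreaRect(P);print(len(P),W[m].mean(0),W[m][:,2].max(),r)
find("wrist",c,["vial_a","stain_bottle"],s)
m=(np.hypot(W[...,0]-.40,W[...,1]-.375)<.04)&(W[...,2]>.062)&(W[...,2]<.075)
P=np.ascontiguousarray(W[m][:,:2],dtype=np.float32);print("cap",len(P),P.mean(0),cv2.minEnclosingCircle(P))
delta(s,(*r[0],.004),130)
E
```

```text
539 [0.47836308 0.4253297  0.01473426] 0.018663251675194087 ((0.4778112769126892, 0.4260244071483612), (0.015932193025946617, 0.03258437663316727), 34.71815490722656)
vial_a 0.65 [304, 108, 333, 138] n 531 med [0.479 0.426 0.015] min [0.467 0.412 0.01 ] max [0.49  0.439 0.018]
stain_bottle 0.75 [324, 247, 357, 294] n 1263 med [0.341 0.405 0.049] min [0.326 0.39  0.01 ] max [0.35  0.42  0.069]
stain_bottle 0.73 [378, 106, 417, 142] n 1363 med [0.479 0.358 0.05 ] min [0.464 0.341 0.012] max [0.492 0.369 0.069]
stain_bottle 0.64 [347, 182, 388, 222] n 1195 med [0.408 0.381 0.05 ] min [0.392 0.365 0.013] max [0.419 0.394 0.069]
cap 369 [0.4030294  0.37823632] ((0.40258970856666565, 0.37786954641342163), 0.009765337221324444)
pos [0.4066 0.425  0.2158] yaw 0.25 z [ 0.001  0.001 -1.   ] shift [ 2.84 -0.02  8.47] rz -12.98 f [-1.2  0.2 -0.4] open 0.649 t 24.1 j [ 35.4  25.3  85.5  -0.   69.1 125.2]
```

View pics/w10.png

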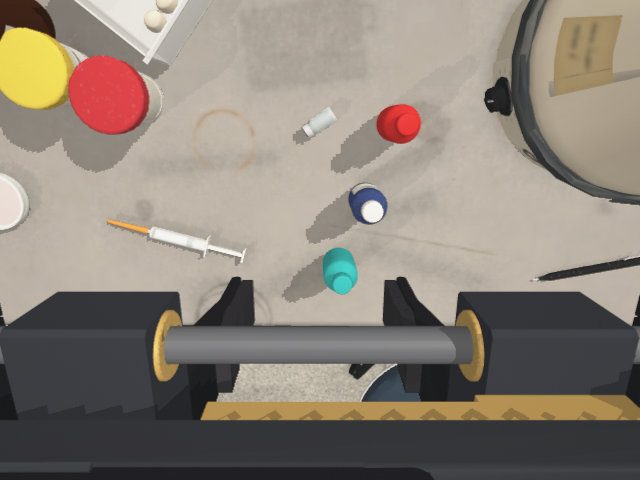

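Request:
send_rows(
  moves=[
    [1,0,0,0,0,0,-0.3],
    [0.95,0,0,0,0,0,-0.3],
    [0.9,0,0,0,0,-1,-0.3],
    [0,0,0.5,0,0,-1,-0.3],
    [0,0,0.5,0,0,-1,-0.3],
    [0,0,0.5,0,0,-1,-0.3],
    [0,0,0.5,0,0,-1,-0.3],
    [0,0,0.5,0,0,-1,-0.3],
    [0,0,0.5,0,0,-1,-0.3],
    [0,0,0.5,0,0,-1,-0.3],
    [0,0,0.5,0,0,-1,-0.3],
    [0,0,0.5,0,0,-1,-0.3],
  ],
)

```text
time_s: 25.78
position: [0.478, 0.4254, 0.1032]
tcp_rot: [[-0.183, 0.983, 0.002], [0.983, 0.183, 0.001], [0.001, 0.002, -1.0]]
force: [0.7, -0.4, -0.4]
opening: 0.652
```

Request:
send_rows(
  moves=[
    [0,0,0.5,0,0,-1,-0.3],
    [0,0,0.5,0,0,-1,-0.3],
    [0,0,0.3,0,0,-0.45,-0.3],
    [0,0,0,0,0,0,-0.3],
    [0,0,0,0,0,0,-0.3],
  ],
)

```text
time_s: 26.4
position: [0.4779, 0.4254, 0.0708]
tcp_rot: [[-0.569, 0.822, 0.001], [0.822, 0.569, 0.001], [-0.0, 0.002, -1.0]]
force: [0.6, 0.8, -0.7]
opening: 0.651
```

```bash
python3 - <<'E'
from h import *
s=status.read_state()
delta(s,(.4778,.4260,.004),124.7)
E
```

```text
pos [0.4779 0.4254 0.0708] yaw 124.67 z [ 0.001  0.001 -1.   ] shift [0.02 0.   2.67] rz -0.0 f [ 0.6  0.8 -0.7] open 0.651 t 26.4 j [31.7 39.1 85.3  0.  55.5 -3. ]
```

Request:
send_rows(
  moves=[
    [0,0,0.7,0,0,0,-0.3],
    [0,0,0.7,0,0,0,-0.3],
    [0,0,0.7,0,0,0,-0.3],
    [0,0,0.4,0,0,0,-0.3],
    [0,0,0.15,0,0,0,-0.3],
    [0,0,0,0,0,0,1],
    [0,0,0,0,0,0,1],
    [0,0,0,0,0,0,1],
    [0,0,0,0,0,0,1],
    [0,0,0,0,0,0,1],
    [0,0,0,0,0,0,1],
    [0,0,0,0,0,0,1],
  ],
)

```text
time_s: 27.9
position: [0.4772, 0.4251, 0.0036]
tcp_rot: [[-0.57, 0.822, -0.0], [0.822, 0.57, -0.0], [-0.0, -0.0, -1.0]]
force: [-0.5, -0.1, -0.5]
opening: 0.015
```

Request:
send_rows(
  moves=[
    [0,0,0,0,0,0,1],
    [0,0,0,0,0,0,1],
    [0,0,0,0,0,0,1],
  ],
)

```text
time_s: 28.28
position: [0.4772, 0.4252, 0.0037]
tcp_rot: [[-0.57, 0.822, 0.0], [0.822, 0.57, -0.0], [-0.0, 0.0, -1.0]]
force: [-0.8, 0.3, 0.7]
opening: 0.002
```

Request:
send_rows(
  moves=[
    [0,0,-0.3,0,0,0,1],
    [0,0,-0.7,0,0,0,1],
    [0,0,-1,0,0,0,1],
    [0,0,0,0,0,0,1],
  ],
)

```text
time_s: 28.78
position: [0.4794, 0.4266, 0.0569]
tcp_rot: [[-0.57, 0.822, 0.006], [0.822, 0.57, 0.004], [-0.0, 0.007, -1.0]]
force: [-0.0, -0.2, 0.8]
opening: 0.006
```

```bash
python3 - <<'E'
from h import *
s=status.read_state();print(s["opening"],s["position"])
c=vision.capture("wrist"); cv2.imwrite("pics/w11.png",c["img"][:,:,::-1])
find("wrist",c,["vial_a"],s)
E
```

```text
0.006014465700059956 [0.4793794  0.42655712 0.05690432]
vial_a 0.77 [300, 216, 326, 269] n 1256 med [0.478 0.427 0.015] min [0.466 0.412 0.001] max [0.49  0.441 0.017]
```

View pics/w11.png

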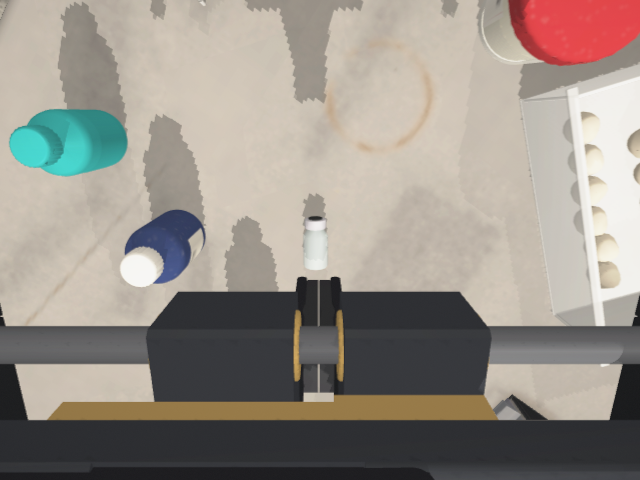

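```bash
python3 - <<'E'
from h import *
s=status.read_state()
c=vision.capture("wrist"); W=cloud(c,s)
T=(W-s["position"])@s["tcp_rot"]
for r in range(270,330,4): print(r,[tuple(np.round(T[r,k]*1000).astype(int)) for k in (300,306,312,318,326,334,340)])
k=np.linalg.inv(c["hand_eye"])@np.r_[0,0,0,1]; print("tcp pix",c["cx"]+c["fx"]*k[0]/-k[2], c["cy"]-c["fy"]*k[1]/-k[2])
for z in(-.01,-.019,-.04):
  k=np.linalg.inv(c["hand_eye"])@np.r_[0,0,z,1]; print(z,c["cx"]+c["fx"]*k[0]/-k[2], c["cy"]-c["fy"]*k[1]/-k[2])
E
```

```text
270 [(np.int64(-20), np.int64(-12), np.int64(52)), (np.int64(-21), np.int64(-8), np.int64(54)), (np.int64(-16), np.int64(-4), np.int64(42)), (np.int64(-15), np.int64(0), np.int64(38)), (np.int64(-15), np.int64(5), np.int64(39)), (np.int64(-20), np.int64(11), np.int64(52)), (np.int64(-20), np.int64(15), np.int64(52))]
274 [(np.int64(-24), np.int64(-12), np.int64(55)), (np.int64(-24), np.int64(-8), np.int64(53)), (np.int64(-23), np.int64(-4), np.int64(53)), (np.int64(-24), np.int64(0), np.int64(53)), (np.int64(-23), np.int64(5), np.int64(52)), (np.int64(-24), np.int64(11), np.int64(53)), (np.int64(-24), np.int64(15), np.int64(53))]
278 [(np.int64(12), np.int64(-8), np.int64(-41)), (np.int64(12), np.int64(-5), np.int64(-42)), (np.int64(-27), np.int64(-4), np.int64(54)), (np.int64(-26), np.int64(0), np.int64(53)), (np.int64(-26), np.int64(5), np.int64(52)), (np.int64(12), np.int64(7), np.int64(-41)), (np.int64(-26), np.int64(15), np.int64(53))]
282 [(np.int64(12), np.int64(-7), np.int64(-46)), (np.int64(12), np.int64(-5), np.int64(-46)), (np.int64(11), np.int64(-3), np.int64(-42)), (np.i
[... 3139 characters left out ...]
int64(-2), np.int64(-77)), (np.int64(-59), np.int64(0), np.int64(53)), (np.int64(10), np.int64(3), np.int64(-76)), (np.int64(12), np.int64(5), np.int64(-80)), (np.int64(37), np.int64(5), np.int64(-126))]
326 [(np.int64(34), np.int64(-4), np.int64(-122)), (np.int64(34), np.int64(-3), np.int64(-123)), (np.int64(34), np.int64(-1), np.int64(-122)), (np.int64(34), np.int64(0), np.int64(-123)), (np.int64(33), np.int64(2), np.int64(-122)), (np.int64(34), np.int64(3), np.int64(-123)), (np.int64(37), np.int64(5), np.int64(-127))]
tcp pix 318.00567022020954 269.53698636043515
-0.01 318.0009032455879 276.62370455727796
-0.019 317.996216518004 283.5911252566155
-0.04 317.9835037441705 302.49029145922475
```

Request:
send_rows(
  moves=[
    [0,0,0,0,0,0,-0.3],
    [0,0,0,0,0,0,-0.3],
    [0,0,0,0,0,0,-0.3],
    [0,0,0,0,0,0,-0.3],
    [0,0,0,0,0,0,-0.3],
    [0,0,0,0,0,0,-0.3],
  ],
)

```text
time_s: 29.68
position: [0.4772, 0.4252, 0.0537]
tcp_rot: [[-0.57, 0.822, 0.0], [0.822, 0.57, 0.0], [0.0, 0.0, -1.0]]
force: [0.4, -0.1, -0.3]
opening: 0.593
```

```bash
python3 - <<'E'
from h import *
s=status.read_state()
delta(s,(.478,.4265,-.034),124.7)
E
```

```text
pos [0.4772 0.4252 0.0537] yaw 124.75 z [ 0.  0. -1.] shift [0.03 0.05 3.51] rz 0.01 f [ 0.4 -0.1 -0.3] open 0.593 t 29.7 j [31.7 40.4 85.9  0.  53.7 -3.1]
```

Request:
send_rows(
  moves=[
    [0.03,0.05,0.6,0,0,0,-0.3],
    [0,0,0.6,0,0,0,-0.3],
    [0,0,0.6,0,0,0,-0.3],
    [0,0,0.6,0,0,0,-0.3],
    [0,0,0.5,0,0,0,-0.3],
    [0,0,0.2,0,0,0,-0.3],
    [0,0,0.1,0,0,0,-0.3],
    [0,0,0,0,0,0,-0.3],
  ],
)

```text
time_s: 30.68
position: [0.4781, 0.4267, -0.0261]
tcp_rot: [[-0.57, 0.822, 0.001], [0.822, 0.57, 0.0], [-0.0, 0.001, -1.0]]
force: [0.2, 0.1, 1.0]
opening: 0.651
```

Request:
send_rows(
  moves=[
    [0,0,0.15,0,0,0,-0.3],
    [0,0,0.15,0,0,0,-0.3],
    [0,0,0,0,0,0,-0.3],
  ],
)

```text
time_s: 31.05
position: [0.4776, 0.4263, -0.0341]
tcp_rot: [[-0.57, 0.822, -0.001], [0.822, 0.57, -0.0], [0.0, -0.001, -1.0]]
force: [-0.2, -0.3, -0.5]
opening: 0.65
```

```bash
python3 - <<'E'
from h import *
s=status.read_state();print(s["opening"],s["position"],s["force"])
c=vision.capture("wrist"); cv2.imwrite("pics/w12.png",c["img"][:,:,::-1])
W=cloud(c,s)
for k in (230,236,242,250,380,386,392): 
    col=W[270:300,k,2]; print(k,np.round(col[::3],3))
E
```

```text
0.6497473763678292 [ 0.47757269  0.42629033 -0.0341432 ] [-0.22183334 -0.33973468 -0.51489239]
230 [0.001 0.002 0.001 0.001 0.012 0.014 0.018 0.021 0.024 0.027]
236 [0.001 0.002 0.001 0.009 0.012 0.015 0.019 0.019 0.02  0.023]
242 [0.    0.    0.002 0.    0.008 0.011 0.014 0.017 0.021 0.023]
250 [-0.001  0.001  0.002  0.     0.008  0.011  0.012  0.014  0.013  0.014]
380 [0.    0.002 0.002 0.001 0.001 0.002 0.001 0.001 0.002 0.002]
386 [0.001 0.    0.002 0.    0.008 0.011 0.011 0.011 0.012 0.012]
392 [0.001 0.001 0.002 0.    0.008 0.011 0.015 0.017 0.021 0.024]
```

View pics/w12.png

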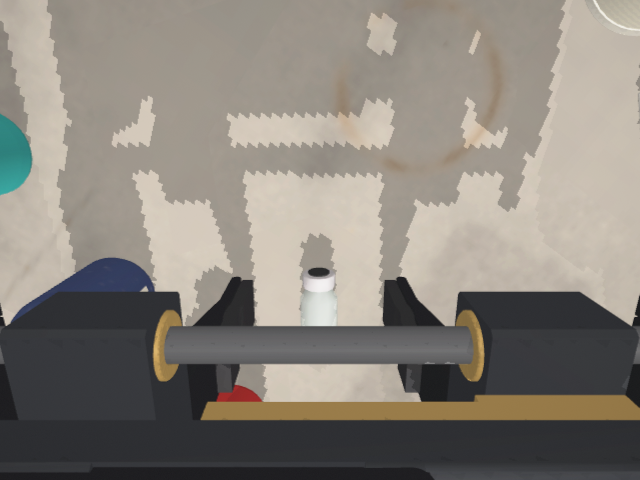

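Request:
send_rows(
  moves=[
    [0,0,0.05,0,0,0,1],
    [0,0,0,0,0,0,1],
    [0,0,0,0,0,0,1],
    [0,0,0,0,0,0,1],
    [0,0,0,0,0,0,1],
    [0,0,0,0,0,0,1],
    [0,0,0,0,0,0,1],
    [0,0,0,0,0,0,1],
    [0,0,0,0,0,0,1],
  ],
)

```text
time_s: 32.22
position: [0.4778, 0.4265, -0.0351]
tcp_rot: [[-0.57, 0.822, 0.0], [0.822, 0.57, 0.0], [0.0, 0.0, -1.0]]
force: [0.4, -0.1, -0.1]
opening: 0.178
```

Request:
send_rows(
  moves=[
    [0,0,-0.4,0,0,0,1],
    [0,0,-0.8,0,0,0,1],
    [0,0,-1,0,0,0,1],
    [0,0,-1,0,0,0,1],
    [0,0,-1,0,0,0,1],
    [0,0,-1,0,0,1,1],
    [0,0,-1,0,0,1,1],
    [0,0,-1,0,0,1,1],
    [0,0,-1,0,0,1,1],
    [0,0,-1,0,0,0.74,1],
    [0,0,-1,0,0,0,1],
    [0,0,-1,0,0,0,1],
  ],
)

```text
time_s: 33.72
position: [0.4776, 0.4264, 0.2475]
tcp_rot: [[0.219, 0.976, 0.001], [0.976, -0.219, 0.001], [0.001, 0.001, -1.0]]
force: [0.3, 0.0, -0.3]
opening: 0.182
```

Request:
send_rows(
  moves=[
    [0,0,-1,0,0,0,1],
    [0,0,-1,0,0,0,1],
    [-1,0.36,-1,0,0,0,1],
    [-1,0.36,-1,0,0,0,1],
    [-1,0.36,0,0,0,0,1],
    [-1,0.36,0,0,0,0,1],
    [-1,0.36,0,0,0,0,1],
    [-1,0.36,0,0,0,0,1],
    [-1,0.36,0,0,0,0,1],
    [-1,0.36,0,0,0,0,1],
    [-1,0.36,0,0,0,0,1],
    [-1,0.36,0,0,0,0,1],
  ],
)

```text
time_s: 35.22
position: [0.5104, 0.162, 0.3465]
tcp_rot: [[0.219, 0.976, 0.002], [0.976, -0.219, 0.0], [0.001, 0.002, -1.0]]
force: [0.6, 0.2, 0.5]
opening: 0.179
```

```bash
python3 - <<'E'
from h import *
s=status.read_state()
delta(s,(.573,-.331,.3),77.3)
E
```

```text
pos [0.5104 0.162  0.3465] yaw 77.36 z [ 0.002  0.    -1.   ] shift [-18.69   6.76   1.86] rz 0.01 f [0.6 0.2 0.5] open 0.179 t 35.2 j [ 5.6 14.3 81.5 -0.  84.1 18.3]
```

Request:
send_rows(
  moves=[
    [-1,0.36,0,0,0,0,1],
    [-1,0.36,0,0,0,0,1],
    [-1,0.36,0,0,0,0,1],
    [-1,0.36,0,0,0,0,1],
    [-1,0.36,0,0,0,0,1],
    [-1,0.36,0,0,0,0,1],
    [-1,0.36,0,0,0,0,1],
    [-1,0.36,0,0,0,0,1],
    [-1,0.36,0,0,0,0,1],
    [-1,0.36,0,0,0,0,1],
    [-1,0.36,0,0,0,0,1],
    [-1,0.36,0,0,0,0,1],
  ],
)

```text
time_s: 36.72
position: [0.5502, -0.1541, 0.3466]
tcp_rot: [[0.219, 0.976, 0.002], [0.976, -0.219, -0.001], [-0.0, 0.002, -1.0]]
force: [0.1, 0.3, -0.4]
opening: 0.179
```

Request:
send_rows(
  moves=[
    [-1,0.36,0,0,0,0,1],
    [-1,0.36,0,0,0,0,1],
    [-1,0.36,0,0,0,0,1],
    [-1,0.36,0,0,0,0,1],
    [-1,0.36,0,0,0,0,1],
    [-1,0.36,0.5,0,0,0,1],
    [-0.7,0.3,1,0,0,0,1],
    [0,0,1,0,0,0,1],
    [0,0,1,0,0,0,1],
    [0,0,1,0,0,0,1],
    [0,0,0,0,0,0,1],
    [0,0,0,0,0,0,1],
  ],
)

```text
time_s: 38.22
position: [0.5743, -0.3312, 0.2328]
tcp_rot: [[0.219, 0.976, 0.001], [0.976, -0.219, -0.001], [-0.0, 0.001, -1.0]]
force: [-0.4, -0.3, 0.6]
opening: 0.177
```

```bash
python3 - <<'E'
from h import *
s=status.read_state()
delta(s,(.573,-.331,.1),77.3)
c=vision.capture("wrist"); cv2.imwrite("pics/w13.png",c["img"][:,:,::-1])
find("wrist",c,["scoop","vial_a"],s); pts("wrist",c,["scoop_lip","scoop_grip"],s)
E
```

```text
pos [ 0.5743 -0.3312  0.2328] yaw 77.34 z [ 0.001 -0.001 -1.   ] shift [-0.   -0.06  5.31] rz 0.0 f [-0.4 -0.3  0.6] open 0.177 t 38.2 j [-39.6  30.6  73.    0.   76.3 -26.9]
scoop 0.74 [287, 154, 347, 284] n 6149 med [ 0.572 -0.342  0.017] min [ 0.534 -0.398  0.011] max [ 0.604 -0.295  0.074]
vial_a 0.98 [305, 239, 337, 255] n 430 med [ 0.562 -0.385  0.025] min [ 0.548 -0.393  0.017] max [ 0.577 -0.377  0.027]
vial_a 0.72 [300, 226, 334, 236] n 405 med [ 0.565 -0.368  0.027] min [ 0.55  -0.377  0.022] max [ 0.58  -0.361  0.029]
vial_a 0.59 [303, 269, 334, 325] n 1898 med [ 0.575 -0.326  0.282] min [ 0.567 -0.337  0.275] max [ 0.582 -0.315  0.285]
scoop_lip 0.91 [320.8 155.1] [ 0.585 -0.293  0.007]
scoop_grip 0.76 [316.8 276.3] [ 0.576 -0.316  0.281]
```

View pics/w13.png

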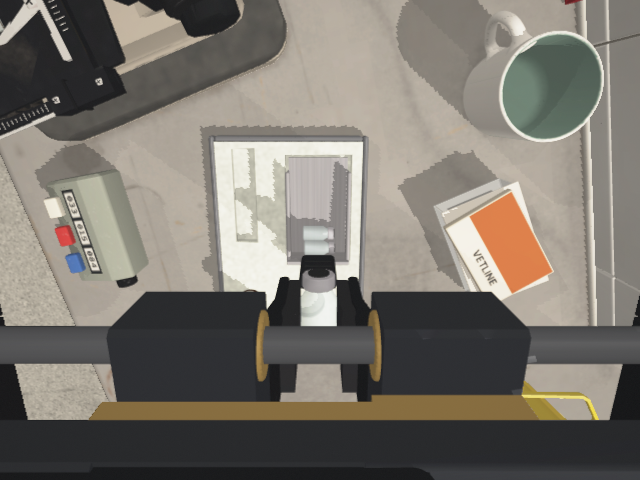

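Request:
send_rows(
  moves=[
    [0,-0.06,1,0,0,0,1],
    [0,0,1,0,0,0,1],
    [0,0,1,0,0,0,1],
    [0,0,1,0,0,0,1],
    [0,0,1,0,0,0,1],
    [0,0,1,0,0,0,1],
    [0,0,1,0,0,0,1],
    [0,0,0.8,0,0,0,1],
    [0,0,0.4,0,0,0,1],
    [0,0,0,0,0,0,1],
    [0,0,0,0,0,0,1],
  ],
)

```text
time_s: 39.85
position: [0.5731, -0.3307, 0.0284]
tcp_rot: [[0.219, 0.976, 0.001], [0.976, -0.219, -0.001], [-0.001, 0.002, -1.0]]
force: [1.0, -0.7, 0.7]
opening: 0.178
```

```bash
python3 - <<'E'
from h import *
s=status.read_state()
delta(s,(.573,-.331,-.018),77.3)
c=vision.capture("wrist"); cv2.imwrite("pics/w14.png",c["img"][:,:,::-1])
E
```

```text
pos [ 0.5731 -0.3307  0.0284] yaw 77.35 z [ 0.001 -0.001 -1.   ] shift [-0.01 -0.01  1.85] rz 0.01 f [ 1.  -0.7  0.7] open 0.178 t 39.9 j [-39.6  43.8  83.1  -0.   53.  -27. ]
```

View pics/w14.png

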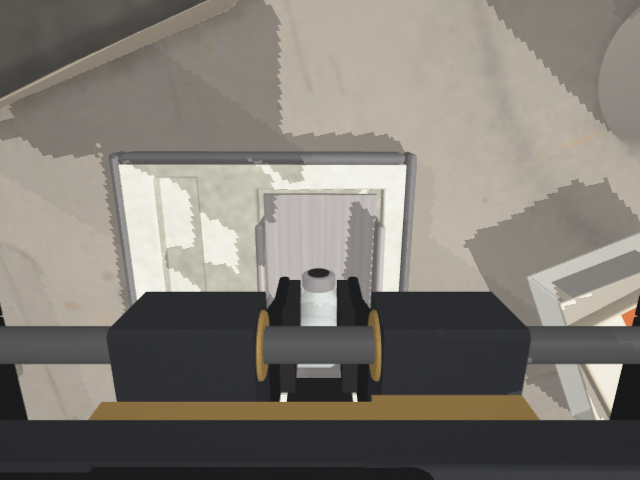

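Request:
send_rows(
  moves=[
    [0,0,0.6,0,0,0,1],
    [0,0,0.6,0,0,0,1],
    [0,0,0.4,0,0,0,1],
    [0,0,0.2,0,0,0,1],
    [0,0,0,0,0,0,1],
    [0,0,0,0,0,0,1],
  ],
)

```text
time_s: 40.65
position: [0.5727, -0.3303, -0.0173]
tcp_rot: [[0.219, 0.976, 0.001], [0.976, -0.219, -0.0], [-0.0, 0.001, -1.0]]
force: [0.4, 0.2, 0.4]
opening: 0.183
```

Request:
send_rows(
  moves=[
    [0,0,0.08,0,0,0,1],
    [0,0,0,0,0,0,0.5],
    [0,0,0,0,0,0,0.5],
    [0,0,0,0,0,0,0.5],
    [0,0,-0.4,0,0,0,0.5],
    [0,0,-0.7,0,0,0,0.5],
    [0,0,-1,0,0,0,0.5],
    [0,0,-1,0,0,0,-0.3],
    [0,0,-1,0,0,0,-0.3],
    [0,0,-1,0,0,0,-0.3],
    [-1,0,-1,0,0,0,-0.3],
    [-1,0,-1,0,0,0,-0.3],
  ],
)

```text
time_s: 42.15
position: [0.5617, -0.3792, 0.1606]
tcp_rot: [[0.218, 0.976, 0.001], [0.976, -0.218, -0.001], [-0.001, 0.002, -1.0]]
force: [0.7, -0.7, -1.1]
opening: 0.63
```

Request:
send_rows(
  moves=[
    [-1,0,-0.5,0,0,0,-0.3],
    [-1,0,0,0,0,0,-0.3],
    [0,0,0,0,0,0,-0.3],
  ],
)

```text
time_s: 42.52
position: [0.5497, -0.4294, 0.1704]
tcp_rot: [[0.222, 0.975, 0.0], [0.975, -0.222, -0.0], [-0.0, 0.0, -1.0]]
force: [-0.3, 0.4, -0.2]
opening: 0.654
```

```bash
python3 - <<'E'
from h import *
s=status.read_state()
c=vision.capture("wrist"); cv2.imwrite("pics/w15.png",c["img"][:,:,::-1])
np.savez("w15.npz",W=cloud(c,s))
find("wrist",c,["scoop","vial_a"],s); pts("wrist",c,["scoop_lip","scoop_grip"],s)
W=cloud(c,s)
m=(abs(W[...,0]-.559)<.03)&(abs(W[...,1]+.392)<.025)&(W[...,2]>.095)&(W[...,2]<.112)
P=np.ascontiguousarray(W[m][:,:2],dtype=np.float32);print("grip",len(P),W[m].mean(0),cv2.minAreaRect(P))
delta(s,(.5588,-.3922,.04),167.3)
E
```

```text
scoop 0.73 [277, 33, 363, 190] n 9979 med [ 0.569 -0.345  0.017] min [ 0.534 -0.397  0.011] max [ 0.605 -0.295  0.105]
vial_a 0.79 [302, 127, 344, 147] n 697 med [ 0.564 -0.37   0.027] min [ 0.55  -0.377  0.021] max [ 0.579 -0.361  0.029]
vial_a 0.57 [308, 65, 325, 111] n 811 med [ 0.572 -0.333  0.03 ] min [ 0.563 -0.347  0.024] max [ 0.58  -0.317  0.032]
scoop_lip 0.75 [322.2  36. ] [ 0.583 -0.294  0.02 ]
scoop_grip 0.76 [321.6 173.6] [ 0.56  -0.389  0.103]
grip 913 [ 0.55946324 -0.39173965  0.10378395] ((0.5592920780181885, -0.3922162353992462), (0.012030729092657566, 0.03350617364048958), 77.3253402709961)
pos [ 0.5497 -0.4294  0.1704] yaw 77.2 z [ 0. -0. -1.] shift [1.53 0.03 5.21] rz -9.01 f [-0.3  0.4 -0.2] open 0.654 t 42.5 j [-47.1  36.8  71.4  -0.   71.8 -34.3]
```

View pics/w15.png

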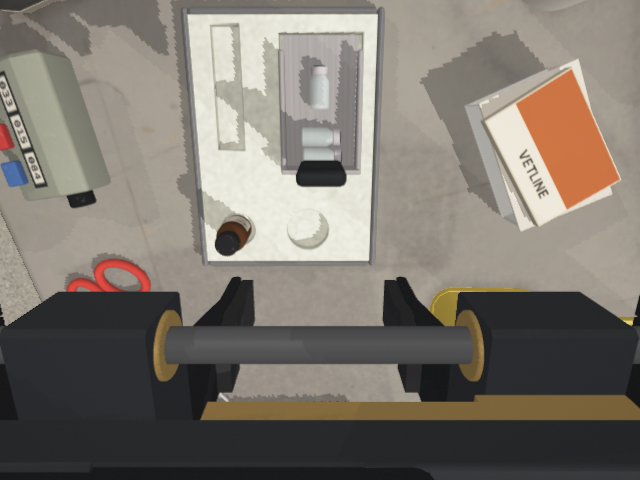

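```bash
python3 - <<'E'
from h import *
for n in ["side","scene"]:
    c=vision.capture(n);W=cloud(c); v=(c["depth"]>0)
    for zl,zh in ((.2,.3),(.3,.5),(.5,.7)):
        m=v&(W[...,2]>zl)&(W[...,2]<zh)&(W[...,0]>.75)&(abs(W[...,1]+.1)<.2)
        P=W[m]; print(n,zl,len(P), np.round(np.percentile(P[:,0],[0,1,5,50,99]),3) if len(P) else "")
d=np.load("w8.npz");W=d["W"]
m=(W[...,2]>.2)&(W[...,2]<.27)&(W[...,0]>.6)&(W[...,1]>0); P=W[m]; print("cab",P.min(0),np.percentile(P,[1,5],axis=0),P.max(0))
E
```

```text
side 0.2 1611 [0.836 0.841 0.845 1.153 1.167]
side 0.3 3970 [0.831 0.838 0.842 1.152 1.166]
side 0.5 5639 [0.836 0.844 0.851 0.858 0.998]
scene 0.2 2087 [0.797 0.848 0.851 0.856 0.865]
scene 0.3 4376 [0.833 0.838 0.841 0.854 0.863]
scene 0.5 4397 [0.845 0.85  0.852 0.857 0.863]
cab [0.64541541 0.10635994 0.20003725] [[0.64703196 0.10768208 0.20148892]
 [0.65180758 0.10828092 0.20685453]] [0.74281108 0.16628341 0.2499106 ]
```

Request:
send_rows(
  moves=[
    [0.5,0,0,0,0,0,-0.3],
    [0.5,0,0,0,0,0,-0.3],
    [0.53,0.02,0,0,0,0,-0.3],
    [0,0,0,0,0,-1,-0.3],
    [0,0,0,0,0,-1,-0.3],
    [0,0,0,0,0,-1,-0.3],
    [0,0,0,0,0,-1,-0.3],
    [0,0,0,0,0,-1,-0.3],
    [0,0,0,0,0,-1,-0.3],
    [0,0,0,0,0,-1,-0.3],
    [0,0,0,0,0,-1,-0.3],
    [0,0,0,0,0,-1,-0.3],
  ],
)

```text
time_s: 44.38
position: [0.5597, -0.3895, 0.1705]
tcp_rot: [[-0.977, 0.213, 0.0], [0.213, 0.977, 0.0], [-0.0, 0.0, -1.0]]
force: [0.5, 0.5, 0.2]
opening: 0.648
```

Request:
send_rows(
  moves=[
    [0,0,0,0,0,0,-0.3],
    [0,0,0,0,0,0,-0.3],
  ],
)

```text
time_s: 44.62
position: [0.5596, -0.3899, 0.1705]
tcp_rot: [[-0.975, 0.221, 0.0], [0.221, 0.975, 0.0], [-0.0, 0.0, -1.0]]
force: [0.1, 0.1, -0.3]
opening: 0.648
```

```bash
python3 - <<'E'
from h import *
s=status.read_state()
delta(s,(.5593,-.3922,.014),167.33)
E
```

```text
pos [ 0.5596 -0.3899  0.1705] yaw 167.23 z [ 0.  0. -1.] shift [-0.01 -0.09  6.26] rz -0.01 f [ 0.1  0.1 -0.3] open 0.648 t 44.6 j [ -44.2   35.5   73.9    0.    70.6 -121.5]
```

Request:
send_rows(
  moves=[
    [0,-0.09,0.8,0,0,0,-0.3],
    [0,0,1,0,0,0,-0.3],
    [0,0,1,0,0,0,-0.3],
    [0,0,1,0,0,0,-0.3],
    [0,0,1,0,0,0,-0.3],
    [0,0,0.8,0,0,0,-0.3],
    [0,0,0.4,0,0,0,-0.3],
    [0,0,0.26,0,0,0,-0.3],
    [0,0,0,0,0,0,-0.3],
    [0,0,0,0,0,0,-0.3],
  ],
)

```text
time_s: 45.88
position: [0.5594, -0.3931, 0.0147]
tcp_rot: [[-0.976, 0.219, 0.001], [0.219, 0.976, -0.001], [-0.001, -0.001, -1.0]]
force: [0.0, -0.3, 0.4]
opening: 0.646
```

Request:
send_rows(
  moves=[
    [0,0,0,0,0,0,1],
    [0,0,0,0,0,0,1],
    [0,0,0,0,0,0,1],
    [0,0,0,0,0,0,1],
    [0,0,0,0,0,0,1],
    [0,0,0,0,0,0,1],
    [0,0,0,0,0,0,1],
    [0,0,0,0,0,0,1],
    [0,0,0,0,0,0,1],
    [0,0,0,0,0,0,1],
  ],
)

```text
time_s: 47.12
position: [0.5589, -0.3927, 0.0139]
tcp_rot: [[-0.976, 0.219, 0.0], [0.219, 0.976, -0.0], [-0.0, -0.0, -1.0]]
force: [0.4, -0.1, -0.2]
opening: 0.136
```

Request:
send_rows(
  moves=[
    [0,0,-0.1,0,0,0,1],
    [0,0,-0.2,0,0,0,1],
    [0,0,-0.3,0,0,0,1],
    [0,0,-0.4,0,0,0,1],
    [0,0,-0.5,0,0,0,1],
    [0,0,-0.5,0,0,0,1],
    [0,0,-0.5,0,0,0,1],
    [0,0,-0.5,0,0,0,1],
    [0,0,-0.3,0,0,0,1],
    [0,0,-0.1,0,0,0,1],
    [0,0,0,0,0,0,1],
  ],
)

```text
time_s: 48.5
position: [0.5588, -0.3925, 0.0988]
tcp_rot: [[-0.976, 0.219, -0.0], [0.219, 0.976, 0.0], [0.0, 0.0, -1.0]]
force: [0.5, -0.5, -0.4]
opening: 0.135
```

```bash
python3 - <<'E'
from h import *
s=status.read_state()
delta(s,(.5593,-.3922,.35),167.33)
c=vision.capture("wrist"); cv2.imwrite("pics/w16.png",c["img"][:,:,::-1])
c=vision.capture("side"); cv2.imwrite("pics/s16.png",cv2.resize(c["img"][150:350,350:550,::-1],(600,600),interpolation=cv2.INTER_CUBIC))
E
```

```text
pos [ 0.5588 -0.3925  0.0988] yaw 167.35 z [-0.  0. -1.] shift [-1.000e-02  2.000e-02 -1.005e+01] rz 0.0 f [ 0.5 -0.5 -0.4] open 0.135 t 48.5 j [ -44.4   40.    77.3   -0.    62.7 -121.8]
```

View pics/s16.png

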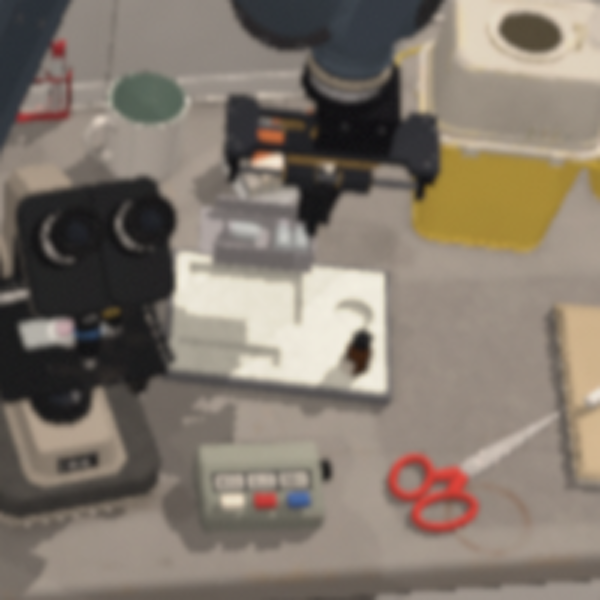

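View pics/w16.png

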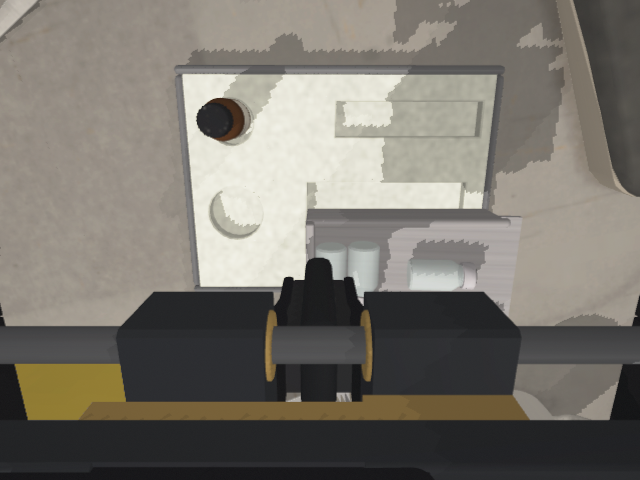

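Request:
send_rows(
  moves=[
    [0,0,-0.3,0,0,0,1],
    [0,0,-0.6,0,0,0,1],
    [0,0,-0.9,0,0,0,1],
    [0,0,-1,0,0,0.2,1],
    [0,0,-1,0,0,0.5,1],
    [0,0,-1,0,0,0.8,1],
    [0,0,-1,0,0,0.9,1],
    [0,0,-1,0,0,0.9,1],
    [0,0,-1,0,0,0.9,1],
    [0,0,-1,0,0,0.9,1],
    [0,0,-1,0,0,0.9,1],
    [0,0,-0.5,0,0,0.9,1],
  ],
)

```text
time_s: 50.1
position: [0.5593, -0.393, 0.3598]
tcp_rot: [[-0.14, 0.99, 0.003], [0.99, 0.14, -0.003], [-0.003, 0.003, -1.0]]
force: [1.3, -0.1, -0.2]
opening: 0.136
```

Request:
send_rows(
  moves=[
    [0,0,-0.2,0,0,0.9,1],
    [0,0,0,0,0,0.9,1],
    [0,0,0,0,0,0.9,1],
    [0,0,0,0,0,0.9,1],
    [0,0,0,0,0,0.9,1],
    [0,0,0,0,0,0.9,1],
    [0,0,0,0,0,0.9,1],
    [0,0,0,0,0,0.9,1],
    [0,0,0,0,0,0.9,1],
    [0,0,0,0,0,0.9,1],
    [0,0,0,0,0,0.9,1],
    [0,0,0,0,0,0.5,1],
  ],
)

```text
time_s: 51.6
position: [0.5588, -0.3924, 0.3627]
tcp_rot: [[0.995, -0.102, 0.001], [-0.102, -0.995, -0.001], [0.001, 0.0, -1.0]]
force: [-0.2, -0.4, -1.7]
opening: 0.136
```

```bash
python3 - <<'E'
from h import *
s=status.read_state()
delta(s,(.7,.03,.38),-6.1)
E
```

```text
pos [ 0.5588 -0.3924  0.3627] yaw -5.83 z [ 0.001 -0.001 -1.   ] shift [  3.9  -17.38  -0.7 ] rz 0.03 f [-0.2 -0.4 -1.7] open 0.136 t 51.6 j [-44.4  27.9  58.2   0.   93.9  51.4]
```

```bash
cat > fk.py <<'E'
import numpy as np
from scipy.optimize import least_squares
D=[(-82.4756,30.278,82.156,67.689,.19048,-.59441,.18268),(-49.2,38.9,73.7,67.6,.5325,-.4465,.1322),(-49.1,43.6,76.2,60,.5358,-.4484,.0615),(-53.8,39.2,64.2,76.7,.5181,-.5195,.1836),(-52.6,41.2,85.4,53.4,.4732,-.4366,.0475),(-21.6,17.3,70.8,91.8,.5709,-.1072,.3899),(28,12.6,77.4,90,.4067,.3418,.3899),(35.4,25.3,85.5,69.1,.4066,.425,.2158),(31.7,39.1,85.3,55.5,.4779,.4254,.0708),(5.6,14.3,81.5,84.1,.5104,.162,.3465),(-39.6,43.8,83.1,53,.5731,-.3307,.0284),(-44.4,27.9,58.2,93.9,.5588,-.3924,.3627),(-44.2,35.5,73.9,70.6,.5596,-.3899,.1705)]
D=np.array(D)
def f(p):
    e,r0,L2,L3,dl,z0=p
    j1,j2,j3=np.radians(D[:,:3].T)
    r=r0+L2*np.sin(j2)+L3*np.sin(j2+j3+dl); z=z0+L2*np.cos(j2)+L3*np.cos(j2+j3+dl)
    x=r*np.cos(j1)-e*np.sin(j1); y=r*np.sin(j1)+e*np.cos(j1)
    return np.r_[x-D[:,4],y-D[:,5],z-D[:,6]]
s=least_squares(f,[.11,0,.45,.45,0,0]); print(np.round(s.x,4),np.abs(s.fun).max())
e,r0,L2,L3,dl,z0=s.x
for j2,j3 in((20,80),(30,75),(40,70),(14,81)):
    a,b=np.radians([j2,j2+j3]); print(j2,j3,"elbow r,z rel z0",r0+L2*np.sin(a),L2*np.cos(a),"wrist",r0+L2*np.sin(a)+L3*np.sin(b+dl),L2*np.cos(a)+L3*np.cos(b+dl))
print("z0 (shoulder minus d6)",z0)
E
python3 fk.py
```

```text
[ 0.1109  0.0006  0.5868  0.4072  0.2804 -0.0705] 0.0011252319379778664
20 80 elbow r,z rel z0 0.20130450686694232 0.5514427027915086 wrist 0.5670983092320485 0.3725322955351444
30 75 elbow r,z rel z0 0.29401231069991113 0.5082123438934639 wrist 0.6428210877811353 0.29810171421361803
40 70 elbow r,z rel z0 0.37780480163682095 0.4495402100940709 wrist 0.7069739080240769 0.20982842675087388
14 81 elbow r,z rel z0 0.14256354514208067 0.5694016170491877 wrist 0.5225584610827337 0.4230530484445836
z0 (shoulder minus d6) -0.07051941695437625
```

```bash
python3 - <<'E'
from h import *
s=status.read_state()
delta(s,(.717,.073,.31),-6.1)
E
```

```text
pos [ 0.5588 -0.3924  0.3627] yaw -5.83 z [ 0.001 -0.001 -1.   ] shift [  4.4  -19.16   2.1 ] rz 0.03 f [-0.2 -0.4 -1.7] open 0.136 t 51.6 j [-44.4  27.9  58.2   0.   93.9  51.4]
```

Request:
send_rows(
  moves=[
    [0.1,-0.3,0,0,0,0.03,1],
    [0.2,-0.6,0,0,0,0,1],
    [0.25,-0.9,0,0,0,0,1],
    [0.25,-1,0,0,0,0,1],
    [0.25,-1,0,0,0,0,1],
    [0.25,-1,0,0,0,0,1],
    [0.25,-1,0,0,0,0,1],
    [0.25,-1,0,0,0,0,1],
    [0.25,-1,0,0,0,0,1],
    [0.25,-1,0,0,0,0,1],
    [0.25,-1,0,0,0,0,1],
    [0.25,-1,0,0,0,0,1],
  ],
)

```text
time_s: 53.1
position: [0.6568, -0.1288, 0.3615]
tcp_rot: [[0.995, -0.102, 0.0], [-0.102, -0.995, 0.0], [0.0, -0.0, -1.0]]
force: [0.5, -0.0, -1.5]
opening: 0.139
```

Request:
send_rows(
  moves=[
    [0.25,-1,0,0,0,0,1],
    [0.25,-1,0,0,0,0,1],
    [0.25,-1,0,0,0,0,1],
    [0.25,-1,0,0,0,0,1],
    [0.25,-1,0,0,0,0,1],
    [0.2,-1,0,0,0,0,1],
    [0.2,-0.9,0,0,0,0,1],
    [0.1,-0.8,0,0,0,0,1],
    [0,-0.6,0,0,0,0,1],
    [0,-0.3,0,0,0,0,1],
    [0,0,0,0,0,0,1],
    [0,0,0,0,0,0,1],
  ],
)

```text
time_s: 54.6
position: [0.7222, 0.0771, 0.3615]
tcp_rot: [[0.995, -0.105, 0.0], [-0.105, -0.995, -0.001], [0.0, 0.0, -1.0]]
force: [0.1, -0.3, -1.5]
opening: 0.135
```

```bash
python3 - <<'E'
from h import *
s=status.read_state()
delta(s,(.717,.073,.31),-6.1)
c=vision.capture("wrist"); cv2.imwrite("pics/w17.png",c["img"][:,:,::-1])
np.savez("w17.npz",W=cloud(c,s),img=c["img"])
W=cloud(c,s)
reg=(W[...,0]>.6)&(W[...,0]<.82)&(W[...,1]>-.14)&(W[...,1]<.08)
for lo,hi in((.163,.185),(.147,.160)):
    m=reg&(W[...,2]>lo)&(W[...,2]<hi); P=np.ascontiguousarray(W[m][:,:2],dtype=np.float32)
    print(lo,len(P),P.min(0),P.max(0),cv2.minAreaRect(P))
pts("wrist",c,["scoop_lip","flap_middle","flap_hinge_line"],s); find("wrist",c,["scoop","vial_a","flap"],s)
c=vision.capture("side"); cv2.imwrite("pics/s17.png",cv2.resize(c["img"][100:300,230:430,::-1],(600,600),interpolation=cv2.INTER_CUBIC))
E
```

```text
pos [0.7222 0.0771 0.3615] yaw -6.01 z [ 0.    -0.001 -1.   ] shift [-0.19  0.18  2.06] rz 0.01 f [ 0.1 -0.3 -1.5] open 0.135 t 54.6 j [-2.7 32.4 50.5 -0.  97.1 93.3]
0.163 1113 [ 0.6947095  -0.09246331] [0.819259   0.01295204] ((0.7702279686927795, -0.06398048996925354), (0.11426225304603577, 0.10684634000062943), 54.24356460571289)
0.147 7803 [ 0.6857885  -0.10762661] [0.81933033 0.04543298] ((0.7589350938796997, -0.033922597765922546), (0.14821204543113708, 0.1310502141714096), 83.65647888183594)
scoop_lip 0.67 [514.5 270.7] [ 0.712 -0.023  0.367]
flap_middle 0.96 [422.9 195.9] [ 0.709 -0.03   0.147]
flap_hinge_line 0.64 [373.5 195.1] [0.716 0.021 0.152]
vial_a 0.84 [407, 257, 474, 288] n 2019 med [0.718 0.018 0.377] min [0.71  0.002 0.369] max [0.724 0.032 0.38 ]
vial_a 0.66 [299, 208, 519, 402] n 15427 med [0.734 0.035 0.366] min [ 0.702 -0.021  0.359] max [0.752 0.081 0.452]
vial_a 0.61 [316, 242, 346, 278] n 755 med [0.732 0.069 0.372] min [0.72  0.063 0.362] max [0.735 0.077 0.375]
vial_a 0.34 [341, 130, 498, 209] n 11375 med [ 0.736 -0.028  0.149] min [ 0.697 -0.099  0.076] max [0.772 0.041 0.172]
flap 0.88 [370, 149, 469, 206] n 4941 med [ 0.725 -0.029  0.147] min [ 0.697 -0.072  0.146] max [0.751 0.015 0.15 ]
flap 0.62 [550, 209, 640, 325] n 8140 med [ 0.542 -0.316  0.015] min [ 0.469 -0.368  0.005] max [ 0.625 -0.259  0.018]
```

View pics/w17.png

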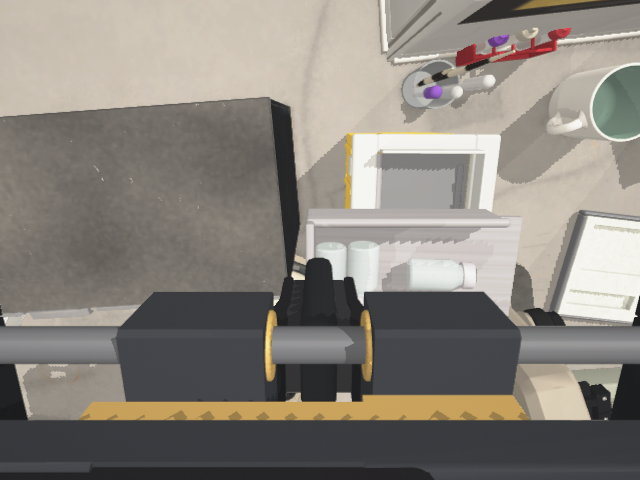

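View pics/s17.png

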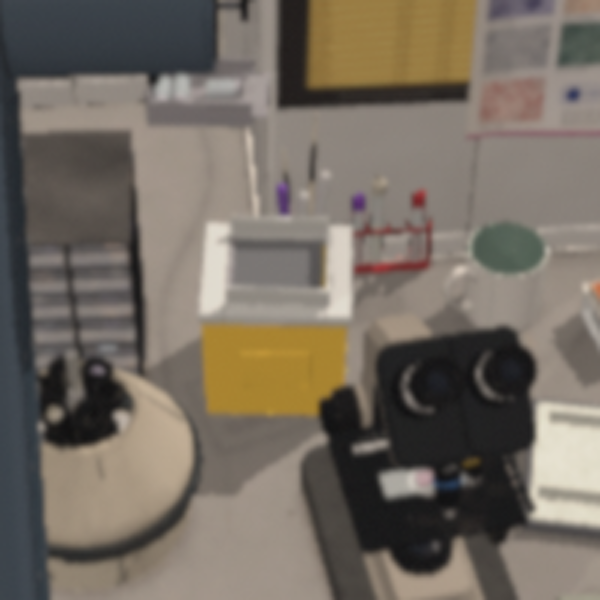

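```bash
python3 - <<'E'
import numpy as np, cv2
P=[]
for f in("w8.npz","w17.npz"):
    W=np.load(f)["W"]; m=(W[...,0]>.6)&(W[...,0]<.80)&(W[...,1]>-.13)&(W[...,1]<.07)&(W[...,2]>.1495)&(W[...,2]<.156)
    m=cv2.morphologyEx(m.astype(np.uint8),cv2.MORPH_OPEN,np.ones((3,3)))>0
    Q=W[m]; print(f,Q.min(0),Q.max(0)); P.append(Q[:,:2])
    m=(W[...,0]>.6)&(W[...,0]<.80)&(W[...,1]>-.13)&(W[...,1]<.07)&(W[...,2]>.169)&(W[...,2]<.18); Q=W[m]; print(" cowl",Q.min(0),Q.max(0))
P=np.ascontiguousarray(np.vstack(P),dtype=np.float32); r=cv2.minAreaRect(P); print(r, cv2.boxPoints(r))
E
```

```text
w8.npz [ 0.63618967 -0.10722365  0.14950329] [0.75645757 0.04977738 0.15567271]
 cowl [ 0.65012409 -0.0866751   0.1690309 ] [0.75154556 0.02311796 0.17571826]
w17.npz [ 0.68957075 -0.107624    0.14950096] [0.77751483 0.04451739 0.15599267]
 cowl [ 0.69584518 -0.08650331  0.16900257] [0.76190941 0.01295204 0.17569738]
((0.7061957716941833, -0.028717510402202606), (0.1470365822315216, 0.12869137525558472), 83.9762191772461) [[ 0.63449025 -0.09507735]
 [ 0.7624711  -0.10858238]
 [ 0.7779013   0.03764233]
 [ 0.64992046  0.05114736]]
```

```bash
cat > pour.py <<'E'
from h import *
C=np.array([.7063,-.029]); u=np.array([np.cos(np.radians(-96.02)),np.sin(np.radians(-96.02))]); v=np.array([-u[1],u[0]])
def state2(s):
    d=s["position"][:2]-C; R=s["tcp_rot"]
    th=np.degrees(np.arctan2(-R[2,1],R[:2,1]@u)); b=d@u; l=d@v; z=s["position"][2]
    t=np.radians(th); lip=(b+.102*np.cos(t)+.003*np.sin(t), z-.102*np.sin(t)+.003*np.cos(t))
    print("theta",round(th,2),"TCP binx",round(b,4),"biny",round(l,4),"z",round(z,4),"lip binx,z",np.round(lip,4),"roll",np.round(R[2,0],3),"yawerr",np.round(R[:2,0]@u,3),"f",np.round(s["force"],1),"m",np.round(s["moment"],2),"open",round(s["opening"],3),"j",np.round(s["joint_positions"],1),"t",s["time_s"])
    return th,b,l,z
def tcp(th,xl,zl):
    t=np.radians(th); return np.array([xl-.102*np.cos(t)-.003*np.sin(t), zl+.102*np.sin(t)-.003*np.cos(t)])
def plan(s,seq):
    th,b,l,z=state2(s); p=np.array([b,z])
    for k,(t2,xl,zl) in enumerate(seq):
        q=tcp(t2,xl,zl); d=q-p; t=np.radians(th)
        ty=d@[np.cos(t),-np.sin(t)]; tz=d@[-np.sin(t),-np.cos(t)]
        print((t2,xl,zl),"row [%.2f, %.2f, %.2f, %.2f,0,0]"%((l*-1/.025 if k==0 else 0),ty/.025,tz/.025,(t2-th)/10)); th=t2;p=q
E
python3 - <<'E'
from pour import *
plan(status.read_state(),[(0,0,.345),(0,0,.320),(0,0,.295),(0,0,.27),(0,0,.245),(5,0,.22),(10,0,.20),(15,0,.18),(15,0,.165)])
E
```

```text
theta -0.0 TCP binx -0.1078 biny 0.0047 z 0.3614 lip binx,z [-0.0058  0.3644] roll 0.0 yawerr -0.001 f [ 0.8 -0.9 -0.8] m [ 0.07  0.02 -0.06] open 0.134 j [-2.6 32.4 50.5 -0.  97.1 93.3] t 55.0
(0, 0, 0.345) row [-0.19, 0.23, 0.78, 0.00,0,0]
(0, 0, 0.32) row [0.00, 0.00, 1.00, 0.00,0,0]
(0, 0, 0.295) row [0.00, 0.00, 1.00, 0.00,0,0]
(0, 0, 0.27) row [0.00, 0.00, 1.00, 0.00,0,0]
(0, 0, 0.245) row [0.00, 0.00, 1.00, 0.00,0,0]
(5, 0, 0.22) row [0.00, 0.01, 0.64, 0.50,0,0]
(10, 0, 0.2) row [0.00, 0.07, 0.44, 0.50,0,0]
(15, 0, 0.18) row [0.00, 0.14, 0.43, 0.50,0,0]
(15, 0, 0.165) row [0.00, 0.16, 0.58, 0.00,0,0]
```

Request:
send_rows(
  moves=[
    [-0.19,0.23,0.5,0,0,0,1],
    [0,0,0.8,0,0,0,1],
    [0,0,1,0,0,0,1],
    [0,0,1,0,0,0,1],
    [0,0,1,0,0,0,1],
    [0,0,0.5,0,0,0,1],
    [0,0,0.5,0.5,0,0,1],
    [0,0.07,0.44,0.5,0,0,1],
    [0,0.14,0.4,0.5,0,0,1],
    [0,0.1,0.3,0,0,0,1],
    [0,0,0,0,0,0,1],
    [0,0,0,0,0,0,1],
  ],
)

```text
time_s: 56.5
position: [0.7172, 0.0708, 0.2003]
tcp_rot: [[0.995, -0.098, 0.028], [-0.102, -0.961, 0.257], [0.002, -0.258, -0.966]]
force: [0.8, 0.8, -1.1]
opening: 0.135
```

```bash
python3 - <<'E'
from pour import *
s=status.read_state()
plan(s,[(15,0,.157),(25,0,.147),(35,0,.134),(45,0,.122),(55,0.002,.106),(60,0.005,.095)])
c=vision.capture("wrist"); cv2.imwrite("pics/w18.png",c["img"][:,:,::-1])
pts("wrist",c,["scoop_lip","scoop_grip"],s)
E
```

```text
theta 14.97 TCP binx -0.1004 biny 0.0004 z 0.2003 lip binx,z [-0.0011  0.1769] roll 0.002 yawerr -0.003 f [ 0.8  0.8 -1.1] m [-0.13  0.04 -0.06] open 0.135 j [-10.4  36.7  68.6  15.4  76.4  81.6] t 56.5
(15, 0, 0.157) row [-0.02, 0.25, 0.76, 0.00,0,0]
(25, 0, 0.147) row [0.00, 0.14, -0.32, 1.00,0,0]
(35, 0, 0.134) row [0.00, 0.26, -0.24, 1.00,0,0]
(45, 0, 0.122) row [0.00, 0.32, -0.32, 1.00,0,0]
(55, 0.002, 0.106) row [0.00, 0.55, -0.31, 1.00,0,0]
(60, 0.005, 0.095) row [0.00, 0.43, -0.20, 0.50,0,0]
scoop_lip 0.86 [513.4 269.5] [ 0.708 -0.027  0.18 ]
scoop_grip 0.87 [320.  336.1] [0.745 0.036 0.322]
```

View pics/w18.png

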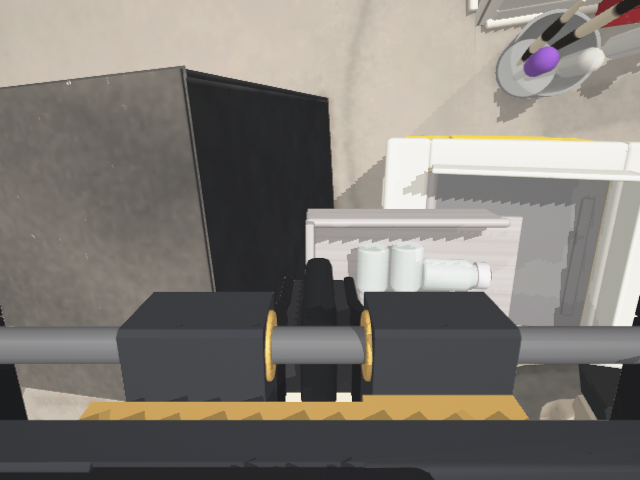

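Request:
send_rows(
  moves=[
    [0,0.25,0.7,0,0,0,1],
    [0,0.14,-0.3,1,0,0,1],
    [0,0.26,-0.24,1,0,0,1],
    [0,0.32,-0.32,1,0,0,1],
    [0,0.55,-0.31,1,0,0,1],
    [0,0.43,-0.2,0.5,0,0,1],
    [0,0,0,0,0,0,1],
    [0,0,0,0,0,0,1],
  ],
)

```text
time_s: 57.65
position: [0.7116, 0.0184, 0.1817]
tcp_rot: [[0.995, -0.051, 0.09], [-0.104, -0.499, 0.86], [0.001, -0.865, -0.502]]
force: [1.0, -1.9, 0.0]
opening: 0.14
```

```bash
python3 - <<'E'
from pour import *
s=status.read_state()
plan(s,[(60,0.005,.095),(60,.005,.085)])
c=vision.capture("wrist"); cv2.imwrite("pics/w19.png",c["img"][:,:,::-1])
c=vision.capture("side"); cv2.imwrite("pics/s19.png",cv2.resize(c["img"][100:300,230:430,::-1],(600,600),interpolation=cv2.INTER_CUBIC))
E
```

```text
theta 59.88 TCP binx -0.0477 biny 0.0003 z 0.1817 lip binx,z [0.0061 0.095 ] roll 0.001 yawerr -0.001 f [ 1.  -1.9  0. ] m [-0.96  0.15 -0.05] open 0.14 j [-30.9  49.8  71.1  51.8  93.2  51.2] t 57.65
(60, 0.005, 0.095) row [-0.01, -0.02, 0.03, 0.01,0,0]
(60, 0.005, 0.085) row [0.00, 0.35, 0.20, 0.00,0,0]
```

View pics/w19.png

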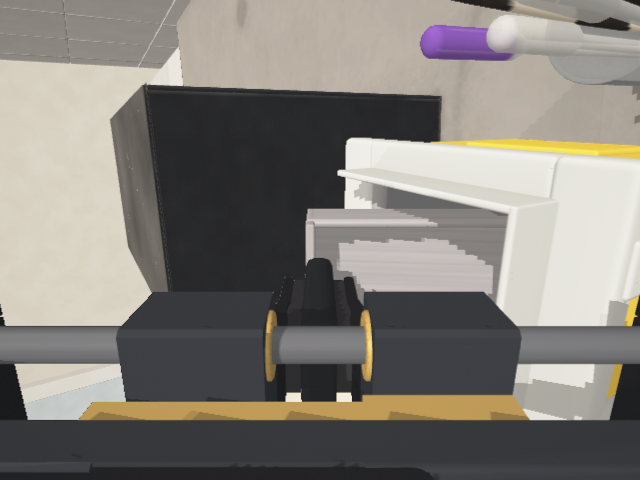

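View pics/s19.png

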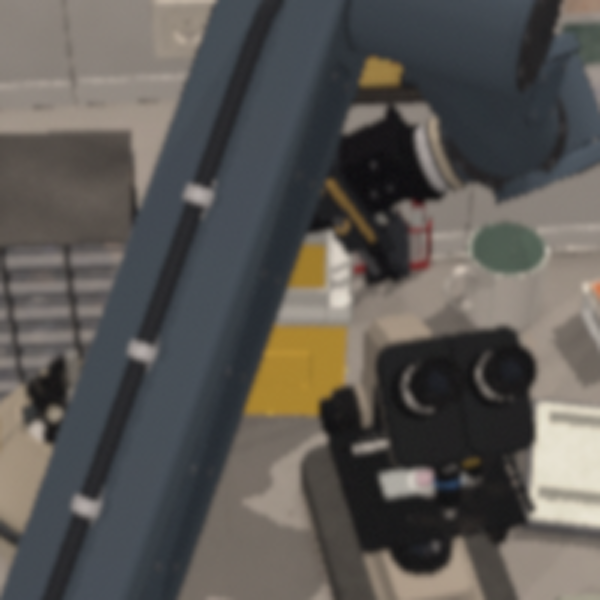

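Request:
send_rows(
  moves=[
    [0,0.25,0.15,0,0,0,1],
    [0,0.2,0.1,0,0,0,1],
    [0,0,0,0,0,0,1],
    [0,-0.2,-0.1,0,0,0,1],
    [0,0.2,0.1,0,0,0,1],
    [0,0,0,0,0,0,1],
    [0,0,0,0,0,0,1],
  ],
)

```text
time_s: 58.62
position: [0.7113, 0.0178, 0.1685]
tcp_rot: [[0.995, -0.052, 0.09], [-0.104, -0.498, 0.861], [-0.0, -0.866, -0.5]]
force: [1.1, -1.5, -1.2]
opening: 0.132
```

```bash
python3 - <<'E'
from pour import *
s=status.read_state()
plan(s,[(60,0.003,.095),(55,.0,.106),(45,-.002,.125),(45,-.004,.145),(45,-.004,.165),(45,-.004,.185),(35,-.004,.2),(25,-.004,.215),(15,-.004,.23),(5,-.004,.245),(0,-.004,.265)])
c=vision.capture("wrist"); cv2.imwrite("pics/w20.png",c["img"][:,:,::-1])
E
```

```text
theta 59.98 TCP binx -0.047 biny 0.0001 z 0.1685 lip binx,z [0.0066 0.0817] roll -0.0 yawerr -0.001 f [ 1.1 -1.5 -1.2] m [-0.98  0.07 -0.03] open 0.132 j [-31.   50.8  71.3  51.8  92.5  50.2] t 58.625
(60, 0.003, 0.095) row [-0.00, -0.53, -0.14, 0.00,0,0]
(55, 0.0, 0.106) row [0.00, -0.42, 0.24, -0.50,0,0]
(45, -0.002, 0.125) row [0.00, -0.59, 0.34, -1.00,0,0]
(45, -0.004, 0.145) row [0.00, -0.62, -0.51, 0.00,0,0]
(45, -0.004, 0.165) row [0.00, -0.57, -0.57, 0.00,0,0]
(45, -0.004, 0.185) row [0.00, -0.57, -0.57, 0.00,0,0]
(35, -0.004, 0.2) row [0.00, -0.34, 0.28, -1.00,0,0]
(25, -0.004, 0.215) row [0.00, -0.26, 0.22, -1.00,0,0]
(15, -0.004, 0.23) row [0.00, -0.17, 0.16, -1.00,0,0]
(5, -0.004, 0.245) row [0.00, -0.07, 0.13, -1.00,0,0]
(0, -0.004, 0.265) row [0.00, -0.04, -0.44, -0.50,0,0]
```

View pics/w20.png

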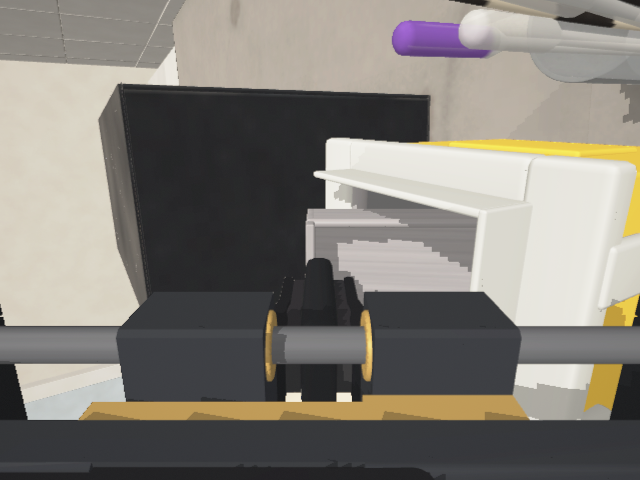

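Request:
send_rows(
  moves=[
    [0,-0.4,-0.25,0,0,0,1],
    [0,-0.6,-0.35,0,0,0,1],
    [0,-0.7,-0.4,0,0,0,1],
    [0,-0.8,-0.46,0,0,0,1],
    [0,-0.87,-0.5,0,0,0,1],
    [0,-0.87,-0.5,0,0,0,1],
    [0,-0.87,-0.5,0,0,0,1],
    [0,0,0,0,0,0,1],
    [0,0,0,0,0,0,1],
  ],
)

```text
time_s: 59.8
position: [0.7108, 0.0178, 0.3158]
tcp_rot: [[0.995, -0.053, 0.089], [-0.104, -0.497, 0.861], [-0.002, -0.866, -0.5]]
force: [-0.7, 0.3, -1.2]
opening: 0.14
```

```bash
python3 - <<'E'
from pour import *
s=status.read_state()
state2(s)
c=vision.capture("wrist"); cv2.imwrite("pics/w21.png",c["img"][:,:,::-1])
find("wrist",c,["vial_a","flap"],s)
c=vision.capture("side"); cv2.imwrite("pics/s21.png",cv2.resize(c["img"][100:300,230:430,::-1],(600,600),interpolation=cv2.INTER_CUBIC))
find("side",c,["vial_a","flap"])
E
```

```text
theta 59.98 TCP binx -0.047 biny -0.0004 z 0.3158 lip binx,z [0.0066 0.229 ] roll -0.002 yawerr -0.001 f [-0.7  0.3 -1.2] m [-0.73  0.18  0.01] open 0.14 j [-31.   41.3  66.4  53.1 101.4  61.8] t 59.8
flap 0.74 [509, 163, 639, 326] n 16553 med [ 0.708 -0.025  0.147] min [ 0.664 -0.054  0.146] max [0.75  0.015 0.149]
flap 0.4 [488, 131, 639, 329] n 25326 med [ 0.719 -0.02   0.147] min [ 0.658 -0.054  0.145] max [0.771 0.033 0.172]
flap 0.65 [317, 181, 338, 196] n 232 med [ 0.712 -0.048  0.144] min [ 0.686 -0.072  0.138] max [ 0.743 -0.023  0.15 ]
```

View pics/w21.png

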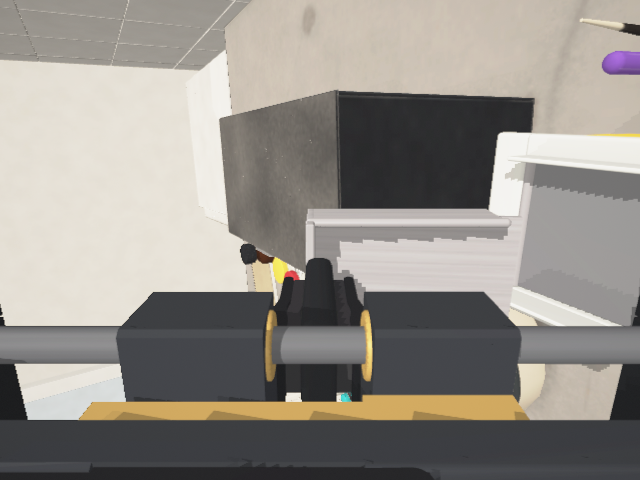

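View pics/s21.png

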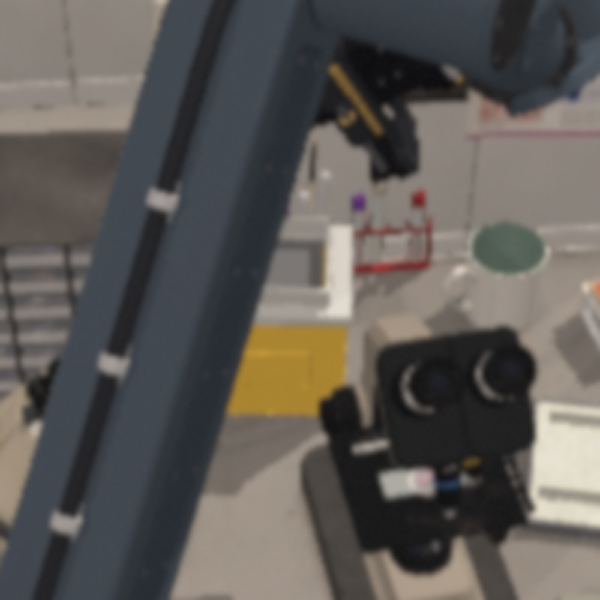

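Request:
send_rows(
  moves=[
    [0,0,-0.5,-0.5,0,0,1],
    [0,0,-0.5,-1,0,0,1],
    [0,0,0,-1,0,0,1],
    [0,0,0,-1,0,0,1],
    [0,0,0,-1,0,0,1],
    [0,0,0,-1,0,0,1],
    [0,0,0,-0.5,0,0,1],
    [0,0.4,0,0,0,0,1],
    [-0.2,0.8,0,0,0,0,1],
    [-0.3,1,0,0,0,0,1],
    [-0.3,1,0,0,0,0,1],
    [-0.3,1,0,0,0,0,1],
  ],
)

```text
time_s: 61.6
position: [0.6692, -0.1088, 0.3298]
tcp_rot: [[0.994, -0.107, -0.001], [-0.107, -0.994, 0.0], [-0.001, -0.0, -1.0]]
force: [0.2, -0.0, -1.4]
opening: 0.137
```

```bash
python3 - <<'E'
from h import *
s=status.read_state()
delta(s,(.559,-.3925,.33),167.3)
E
```

```text
pos [ 0.6692 -0.1088  0.3298] yaw -6.16 z [-0.001  0.    -1.   ] shift [-3.160e+00  1.176e+01 -1.000e-02] rz -17.35 f [ 0.2 -0.  -1.4] open 0.137 t 61.6 j [-18.7  28.3  62.3  -0.   89.5  77.5]
```

Request:
send_rows(
  moves=[
    [-0.28,1,0,0,0,0,1],
    [-0.28,1,0,0,0,0,1],
    [-0.28,1,0,0,0,0,1],
    [-0.28,1,0,0,0,0,1],
    [-0.28,1,0,0,0,0,1],
    [-0.28,1,0,0,0,0,1],
    [-0.28,1,0,0,0,0,1],
    [-0.28,1,0,0,0,0,1],
    [-0.28,1,0,0,0,0,1],
    [-0.28,1,0,0,0,0,1],
    [-0.25,1,0,0,0,0,1],
    [0,0.3,0,0,0,0,1],
  ],
)

```text
time_s: 63.1
position: [0.5644, -0.3804, 0.3298]
tcp_rot: [[0.994, -0.107, -0.0], [-0.107, -0.994, -0.0], [-0.0, 0.0, -1.0]]
force: [-0.0, 0.9, -0.9]
opening: 0.14
```

Request:
send_rows(
  moves=[
    [0,0,0,0,0,-1,1],
    [0,0,0,0,0,-1,1],
    [0,0,0,0,0,-1,1],
    [0,0,0,0,0,-1,1],
    [0,0,0,0,0,-1,1],
    [0,0,0,0,0,-1,1],
    [0,0,0,0,0,-1,1],
    [0,0,0,0,0,-1,1],
    [0,0,0.5,0,0,-1,1],
    [0,0,0.5,0,0,-1,1],
    [0,0,0.5,0,0,-1,1],
    [0,0,0.5,0,0,-1,1],
  ],
)

```text
time_s: 64.6
position: [0.5662, -0.3772, 0.2795]
tcp_rot: [[-0.414, 0.91, 0.0], [0.91, 0.414, 0.001], [0.0, 0.0, -1.0]]
force: [-0.4, 0.0, -1.5]
opening: 0.134
```

Request:
send_rows(
  moves=[
    [0,0,0.5,0,0,-1,1],
    [0,0,0.5,0,0,-1,1],
    [0,0,0.5,0,0,-1,1],
    [0,0,0.5,0,0,-1,1],
    [0,0,0.5,0,0,-1,1],
    [0,0,0.5,0,0,-0.35,1],
    [0,0,0,0,0,0,1],
    [0,0,0,0,0,0,1],
  ],
)

```text
time_s: 65.6
position: [0.5663, -0.3778, 0.2054]
tcp_rot: [[-0.976, 0.216, 0.001], [0.216, 0.976, -0.0], [-0.001, -0.0, -1.0]]
force: [-1.0, 0.5, -0.9]
opening: 0.138
```

```bash
python3 - <<'E'
from h import *
s=status.read_state()
delta(s,(.5589,-.3927,.0139),167.35)
c=vision.capture("wrist"); cv2.imwrite("pics/w22.png",c["img"][:,:,::-1])
pts("wrist",c,["nest_scoop","scoop_lip"],s)
E
```

```text
pos [ 0.5663 -0.3778  0.2054] yaw 167.53 z [ 0.001 -0.    -1.   ] shift [ 0.17 -0.64  7.66] rz 0.02 f [-1.   0.5 -0.9] open 0.138 t 65.6 j [ -43.1   33.5   72.     0.    74.4 -120.6]
nest_scoop 0.91 [346.3 194. ] [ 0.569 -0.349  0.005]
nest_scoop 0.66 [405.3 262.7] [ 0.573 -0.331  0.206]
scoop_lip 0.78 [513.4 272.7] [ 0.589 -0.278  0.21 ]
```

View pics/w22.png

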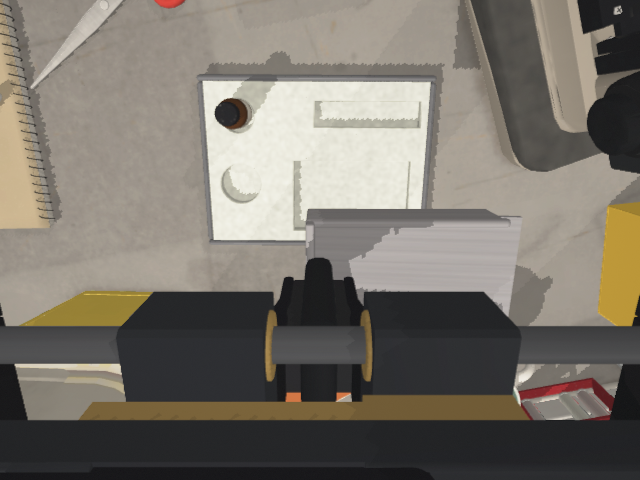

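Request:
send_rows(
  moves=[
    [0.17,-0.64,0,0,0,0.02,1],
    [0,0,0.6,0,0,0,1],
    [0,0,1,0,0,0,1],
    [0,0,1,0,0,0,1],
    [0,0,1,0,0,0,1],
    [0,0,1,0,0,0,1],
    [0,0,1,0,0,0,1],
    [0,0,0.8,0,0,0,1],
    [0,0,0.3,0,0,0,1],
    [0,0,0,0,0,0,1],
    [0,0,0,0,0,0,1],
  ],
)

```text
time_s: 67.12
position: [0.5588, -0.3932, 0.0385]
tcp_rot: [[-0.976, 0.219, 0.002], [0.219, 0.976, -0.001], [-0.002, -0.001, -1.0]]
force: [-0.1, -1.0, -0.9]
opening: 0.14
```

```bash
python3 - <<'E'
from h import *
s=status.read_state()
delta(s,(.5589,-.3927,.0139),167.35)
c=vision.capture("wrist"); cv2.imwrite("pics/w23.png",c["img"][:,:,::-1])
E
```

```text
pos [ 0.5588 -0.3932  0.0385] yaw 167.35 z [ 0.002 -0.001 -1.   ] shift [0.   0.02 0.98] rz -0.0 f [-0.1 -1.  -0.9] open 0.14 t 67.1 j [ -44.5   44.3   79.4    0.    56.2 -121.8]
```

View pics/w23.png

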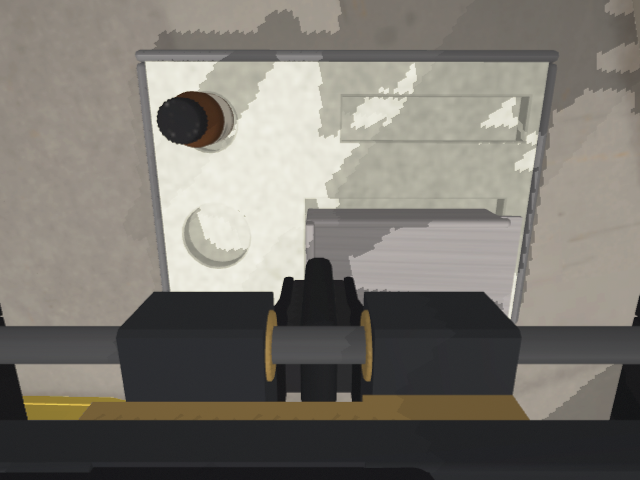

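Aligned over its recess. Lower gently.

Request:
send_rows(
  moves=[
    [0,0.02,0.3,0,0,0,1],
    [0,0,0.3,0,0,0,1],
    [0,0,0.2,0,0,0,1],
    [0,0,0.15,0,0,0,1],
    [0,0,0,0,0,0,1],
    [0,0,0,0,0,0,1],
  ],
)

```text
time_s: 67.92
position: [0.5582, -0.392, 0.0139]
tcp_rot: [[-0.976, 0.219, -0.0], [0.219, 0.976, 0.0], [0.0, 0.0, -1.0]]
force: [-0.9, 1.6, 1.6]
opening: 0.142
```

Request:
send_rows(
  moves=[
    [0,0,0,0,0,0,0.5],
    [0,0,0,0,0,0,0.3],
    [0,0,0,0,0,0,0],
    [0,0,0,0,0,0,0],
    [0,0,-0.5,0,0,0,0],
    [0,0,-1,0,0,0,0],
    [0,0,-1,0,0,0,-0.3],
    [0,0,-1,0,0,0,-0.3],
    [0,0,-1,0,0,0,-0.3],
    [0,0,-1,0,0,0,-0.3],
    [0,0,-1,0,0,0,-0.3],
    [0,0,0,0,0,0,-0.3],
  ],
)

```text
time_s: 69.42
position: [0.5597, -0.3934, 0.1796]
tcp_rot: [[-0.976, 0.219, 0.005], [0.219, 0.976, -0.005], [-0.006, -0.004, -1.0]]
force: [0.0, -0.7, -0.1]
opening: 0.656
```

```bash
python3 - <<'E'
from h import *
s=status.read_state()
c=vision.capture("wrist"); cv2.imwrite("pics/w24.png",c["img"][:,:,::-1]);W=cloud(c,s)
m=(abs(W[...,0]-.559)<.03)&(abs(W[...,1]+.392)<.025)&(W[...,2]>.095)&(W[...,2]<.112)
P=np.ascontiguousarray(W[m][:,:2],dtype=np.float32);print("grip",len(P),W[m].mean(0),cv2.minAreaRect(P))
delta(s,(.56,-.15,.36),77.3)
find("wrist",c,["scoop","vial_a"],s)
E
```

```text
grip 748 [ 0.55695345 -0.39074197  0.10393429] ((0.5579603910446167, -0.39111676812171936), (0.011514374986290932, 0.03326483070850372), 77.54417419433594)
pos [ 0.5597 -0.3934  0.1796] yaw 167.36 z [ 0.005 -0.005 -1.   ] shift [ 2.08  9.48 -7.26] rz 9.01 f [ 0.  -0.7 -0.1] open 0.656 t 69.4 j [ -44.4   35.    73.4    0.    71.2 -121.8]
scoop 0.65 [313, 167, 434, 251] n 9115 med [ 0.567 -0.346  0.017] min [ 0.533 -0.393  0.011] max [ 0.604 -0.294  0.105]
```

View pics/w24.png

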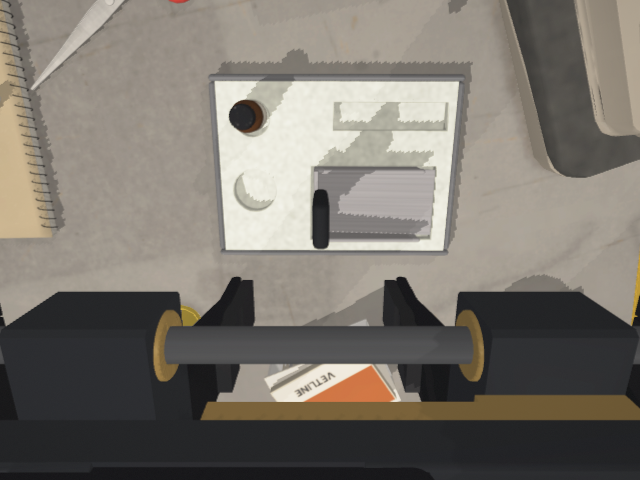

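Request:
send_rows(
  moves=[
    [0,0,-1,0,0,0,-0.3],
    [0,0,-1,0,0,0,-0.3],
    [0,0,-1,0,0,0,-0.3],
    [0,0,-1,0,0,0,-0.3],
    [0.22,1,-1,0,0,0,-0.3],
    [0.22,1,-1,0,0,0,-0.3],
    [0.22,1,-1,0,0,0,-0.3],
    [0.22,1,-0.5,0,0,0,-0.3],
    [0.22,1,0,0,0,0,-0.3],
    [0.22,1,0,0,0,0,-0.3],
    [0.22,1,0,0,0,0,-0.3],
    [0.22,1,0,0,0,0,-0.3],
  ],
)

```text
time_s: 71.08
position: [0.5587, -0.1854, 0.3628]
tcp_rot: [[-0.976, 0.219, -0.001], [0.219, 0.976, 0.001], [0.001, 0.001, -1.0]]
force: [0.9, 0.0, 1.0]
opening: 0.652
```

Request:
send_rows(
  moves=[
    [0.22,1,0,0,0,0,-0.3],
    [0.22,1,0,0,0,0,-0.3],
    [0.22,1,0,0,0,0,-0.3],
    [0.22,1,0,0,0,0,-0.3],
    [0.22,1,0,0,0,0,-0.3],
    [0.22,1,0,0,0,0,-0.3],
    [0.65,1,0,0,0,0,-0.3],
    [0.65,1,0,0,0,0,-0.3],
    [0.65,1,0,0,0,0,-0.3],
    [0.65,1,0,0,0,0,-0.3],
    [0.65,1,0,0,0,0,-0.3],
    [0.65,1,0,0,0,0,-0.3],
  ],
)

```text
time_s: 72.58
position: [0.4962, 0.1356, 0.3631]
tcp_rot: [[-0.976, 0.219, -0.001], [0.219, 0.976, -0.0], [0.001, -0.0, -1.0]]
force: [0.6, 0.7, -0.2]
opening: 0.651
```

Request:
send_rows(
  moves=[
    [0.65,1,0,0,0,0,-0.3],
    [0.65,1,0,0,0,0,-0.3],
    [0.65,1,0,0,0,0,-0.3],
    [0.65,1,0,0,0,0,-0.3],
    [0.65,1,0,0,0,-0.5,-0.3],
    [0,0,0,0,0,-0.76,-0.3],
    [0,0,0,0,0,0,-0.3],
    [0,0,0,0,0,0,-0.3],
  ],
)

```text
time_s: 73.58
position: [0.4452, 0.2738, 0.3633]
tcp_rot: [[-1.0, 0.003, -0.001], [0.003, 1.0, -0.0], [0.001, -0.0, -1.0]]
force: [0.8, -0.2, -0.4]
opening: 0.652
```

```bash
python3 - <<'E'
from h import *
s=status.read_state()
c=vision.capture("wrist"); cv2.imwrite("pics/w25.png",c["img"][:,:,::-1]);W=cloud(c,s)
find("wrist",c,["stain_bottle","vial_a"],s)
delta(s,(.4026,.3779,-.015),180)
E
```

```text
stain_bottle 0.86 [405, 75, 438, 104] n 831 med [0.334 0.398 0.049] min [0.318 0.388 0.004] max [0.348 0.417 0.069]
stain_bottle 0.64 [381, 130, 416, 161] n 702 med [0.401 0.373 0.049] min [0.388 0.362 0.008] max [0.417 0.392 0.069]
pos [0.4452 0.2738 0.3633] yaw 179.84 z [-0.001 -0.    -1.   ] shift [ 1.71  4.16 15.13] rz -0.02 f [ 0.8 -0.2 -0.4] open 0.652 t 73.6 j [ 19.3  12.6  81.3  -0.   86.1 -70.5]
```

View pics/w25.png

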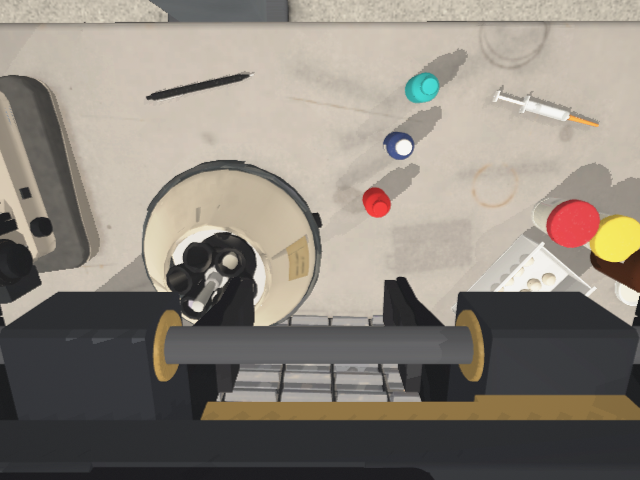

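Request:
send_rows(
  moves=[
    [0.4,1,0.5,0,0,0,-0.3],
    [0.4,1,0.8,0,0,0,-0.3],
    [0.4,1,1,0,0,0,-0.3],
    [0.4,1,1,0,0,0,-0.3],
    [0.11,0.16,1,0,0,0,-0.3],
    [0,0,1,0,0,0,-0.3],
    [0,0,1,0,0,0,-0.3],
    [0,0,1,0,0,0,-0.3],
    [0,0,1,0,0,0,-0.3],
    [0,0,1,0,0,0,-0.3],
    [0,0,0.5,0,0,0,-0.3],
    [0,0,0,0,0,0,-0.3],
  ],
)

```text
time_s: 75.22
position: [0.4027, 0.3774, 0.118]
tcp_rot: [[-1.0, 0.002, -0.001], [0.002, 1.0, -0.001], [0.001, -0.001, -1.0]]
force: [-0.4, 0.3, -0.8]
opening: 0.648
```

```bash
python3 - <<'E'
from h import *
s=status.read_state()
c=vision.capture("wrist"); cv2.imwrite("pics/w26.png",c["img"][:,:,::-1]);W=cloud(c,s)
m=(np.hypot(W[...,0]-.40,W[...,1]-.375)<.03)&(W[...,2]>.062)&(W[...,2]<.075)
P=np.ascontiguousarray(W[m][:,:2],dtype=np.float32);print("cap",len(P),P.mean(0),cv2.minEnclosingCircle(P))
delta(s,(.4026,.3779,-.015),180)
E
```

```text
cap 665 [0.40155283 0.3781077 ] ((0.4022667407989502, 0.37801358103752136), 0.009760153479874134)
pos [0.4027 0.3774 0.118 ] yaw 179.91 z [-0.001 -0.001 -1.   ] shift [-0.01  0.02  5.32] rz -0.01 f [-0.4  0.3 -0.8] open 0.648 t 75.2 j [ 31.5  29.7  96.3   0.   54.1 -58.4]
```

View pics/w26.png

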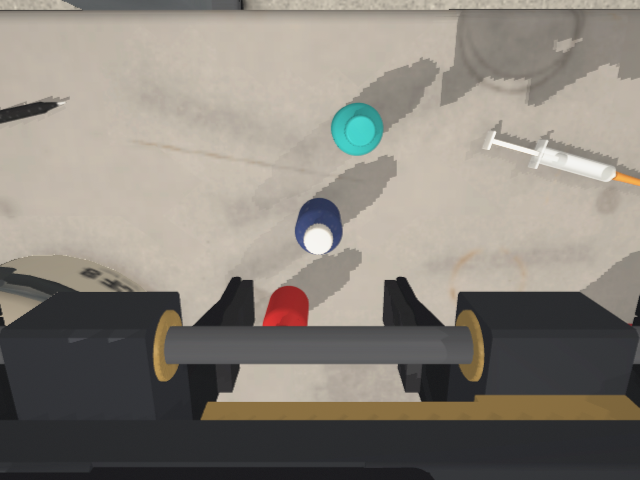

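Request:
send_rows(
  moves=[
    [0,0.02,0.8,0,0,0,-0.3],
    [0,0,1,0,0,0,-0.3],
    [0,0,1,0,0,0,-0.3],
    [0,0,1,0,0,0,-0.3],
    [0,0,0.8,0,0,0,-0.3],
    [0,0,0.5,0,0,0,-0.3],
    [0,0,0.2,0,0,0,-0.3],
    [0,0,0,0,0,0,1],
    [0,0,0,0,0,0,1],
    [0,0,0,0,0,0,1],
    [0,0,0,0,0,0,1],
    [0,0,0,0,0,0,1],
  ],
)

```text
time_s: 76.78
position: [0.4032, 0.3785, -0.0133]
tcp_rot: [[-1.0, 0.001, 0.001], [0.001, 1.0, 0.0], [-0.001, 0.0, -1.0]]
force: [-0.1, -0.9, 4.2]
opening: 0.375
```

Request:
send_rows(
  moves=[
    [0,0,0,0,0,0,1],
    [0,0,0,0,0,0,1],
  ],
)

```text
time_s: 77.03
position: [0.4032, 0.3785, -0.0133]
tcp_rot: [[-1.0, 0.001, 0.001], [0.001, 1.0, 0.0], [-0.001, 0.0, -1.0]]
force: [-0.7, 0.4, 5.2]
opening: 0.378
```

Request:
send_rows(
  moves=[
    [0,0,-0.3,0,0,0,1],
    [0,0,-0.7,0,0,0,1],
    [0,0,-1,0,0,0,1],
    [0,0,-1,0,0,0,1],
    [0,0,-1,0,0,0,1],
    [0,0,-1,0,0,0,1],
    [0,0,-1,0,0,0,1],
    [0,0,-1,0,0,0.7,1],
    [0,0,-1,0,0,0.9,1],
    [0,0,-1,0,0,0.9,1],
    [0,0,-1,0,0,0.9,1],
    [0,0,-1,0,0,0.9,1],
  ],
)

```text
time_s: 78.53
position: [0.4023, 0.378, 0.2629]
tcp_rot: [[-0.727, 0.686, 0.0], [0.686, 0.727, 0.0], [-0.0, 0.0, -1.0]]
force: [-0.0, 0.2, -0.2]
opening: 0.374
```

Request:
send_rows(
  moves=[
    [0,0,-1,0,0,0.9,1],
    [0,0,-1,0,0,0.9,1],
    [0,0,-1,0,0,0.9,1],
    [0,0,-1,0,0,0.9,1],
    [0,0,0,0,0,0.9,1],
    [0,0,0,0,0,0.9,1],
    [0,0,0,0,0,0.57,1],
    [0,0,0,0,0,0,1],
  ],
)

```text
time_s: 79.53
position: [0.4023, 0.378, 0.3619]
tcp_rot: [[0.219, 0.976, 0.0], [0.976, -0.219, 0.0], [0.0, 0.0, -1.0]]
force: [0.2, -1.0, -0.5]
opening: 0.378
```

```bash
python3 - <<'E'
from h import *
s=status.read_state()
delta(s,(.56,-.05,.37),77.3)
delta(s,(.534,-.448,.37),77.3)
c=vision.capture("wrist"); cv2.imwrite("pics/w27.png",c["img"][:,:,::-1])
E
```

```text
pos [0.4023 0.378  0.3619] yaw 77.32 z [ 0.  0. -1.] shift [-15.32   9.91  -0.33] rz 0.0 f [ 0.2 -1.  -0.5] open 0.378 t 79.5 j [31.6 15.4 77.7 -0.  86.9 44.3]
pos [0.4023 0.378  0.3619] yaw 77.32 z [ 0.  0. -1.] shift [-31.08  12.39  -0.33] rz 0.0 f [ 0.2 -1.  -0.5] open 0.378 t 79.5 j [31.6 15.4 77.7 -0.  86.9 44.3]
```

View pics/w27.png

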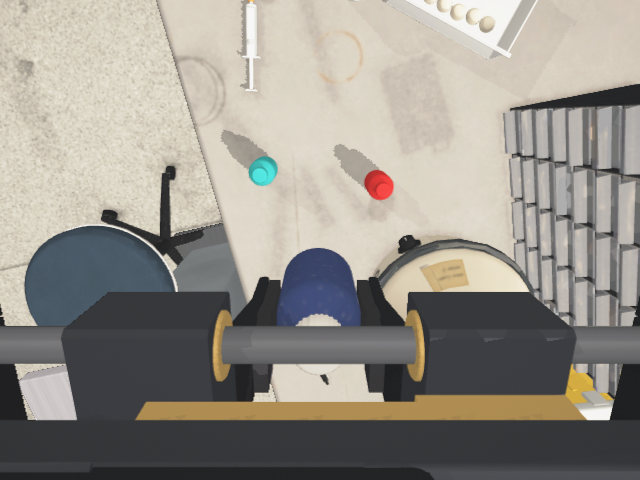

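Request:
send_rows(
  moves=[
    [-1,0.65,0,0,0,0,1],
    [-1,0.65,0,0,0,0,1],
    [-1,0.65,0,0,0,0,1],
    [-1,0.65,0,0,0,0,1],
    [-1,0.65,0,0,0,0,1],
    [-1,0.65,0,0,0,0,1],
    [-1,0.65,0,0,0,0,1],
    [-1,0.65,0,0,0,0,1],
    [-1,0.65,0,0,0,0,1],
    [-1,0.65,0,0,0,0,1],
    [-1,0.65,0,0,0,0,1],
    [-1,0.65,0,0,0,0,1],
  ],
)

```text
time_s: 81.08
position: [0.5268, 0.0418, 0.3615]
tcp_rot: [[0.219, 0.976, 0.0], [0.976, -0.219, 0.0], [0.0, 0.0, -1.0]]
force: [0.6, -0.0, -0.1]
opening: 0.376
```

Request:
send_rows(
  moves=[
    [-1,0.65,0,0,0,0,1],
    [-1,0.65,0,0,0,0,1],
    [-1,0.65,0,0,0,0,1],
    [-1,0.16,0,0,0,0,1],
    [-1,0.16,0,0,0,0,1],
    [-1,0.16,0,0,0,0,1],
    [-1,0.16,0,0,0,0,1],
    [-1,0.16,0,0,0,0,1],
    [-1,0.16,0,0,0,0,1],
    [-1,0.16,0,0,0,0,1],
    [-1,0.16,0,0,0,0,1],
    [-1,0.16,0,0,0,0,1],
  ],
)

```text
time_s: 82.58
position: [0.543, -0.2694, 0.3613]
tcp_rot: [[0.219, 0.976, -0.0], [0.976, -0.219, 0.0], [0.0, -0.0, -1.0]]
force: [0.8, 0.8, 0.1]
opening: 0.378
```

Request:
send_rows(
  moves=[
    [-1,0.16,0,0,0,0,1],
    [-1,0.16,0,0,0,0,1],
    [-1,0.16,0.3,0,0,0,1],
    [-1,0.16,0.6,0,0,0,1],
    [-1,0.16,1,0,0,0,1],
    [-1,0.16,1,0,0,0,1],
    [0,0,1,0,0,0,1],
    [0,0,1,0,0,0,1],
    [0,0,1,0,0,0,1],
    [0,0,1,0,0,0,1],
    [0,0,0,0,0,0,1],
    [0,0,0,0,0,0,1],
  ],
)

```text
time_s: 84.08
position: [0.5338, -0.4209, 0.1889]
tcp_rot: [[0.221, 0.975, 0.0], [0.975, -0.221, -0.0], [-0.0, 0.0, -1.0]]
force: [0.0, -0.3, -0.3]
opening: 0.376
```

```bash
python3 - <<'E'
from h import *
s=status.read_state()
delta(s,(.5344,-.4478,-.0073),77.3)
c=vision.capture("wrist"); cv2.imwrite("pics/w28.png",c["img"][:,:,::-1]); W=cloud(c,s)
m=(np.hypot(W[...,0]-.534,W[...,1]+.447)<.03)&(W[...,2]<.0115)
P=np.ascontiguousarray(W[m][:,:2],dtype=np.float32); print(len(P), cv2.minEnclosingCircle(P) if len(P) else "")
T=(W-s["position"])@s["tcp_rot"]
rgb=c["img"].astype(int); m=(rgb.min(-1)>150)&(T[...,2]>-.09)&(T[...,2]<-.04)&(np.hypot(T[...,0],T[...,1])<.03)
print("cap tool",m.sum(),T[m].mean(0),T[m].min(0),T[m].max(0))
find("wrist",c,["stain_bottle"],s)
E
```

```text
pos [ 0.5338 -0.4209  0.1889] yaw 77.24 z [ 0. -0. -1.] shift [-1.04  0.26  7.85] rz -0.01 f [ 0.  -0.3 -0.3] open 0.376 t 84.1 j [-47.7  34.3  73.2   0.   72.4 -34.9]
1113 ((0.5345315933227539, -0.4487308859825134), 0.019098924472928047)
cap tool 317 [-0.00215539 -0.0003183  -0.08027541] [-0.00801112 -0.00687689 -0.08241765] [ 0.01079532  0.00615222 -0.07531344]
stain_bottle 0.81 [273, 250, 363, 374] n 5763 med [ 0.536 -0.409  0.249] min [ 0.521 -0.426  0.21 ] max [ 0.549 -0.403  0.27 ]
```

View pics/w28.png

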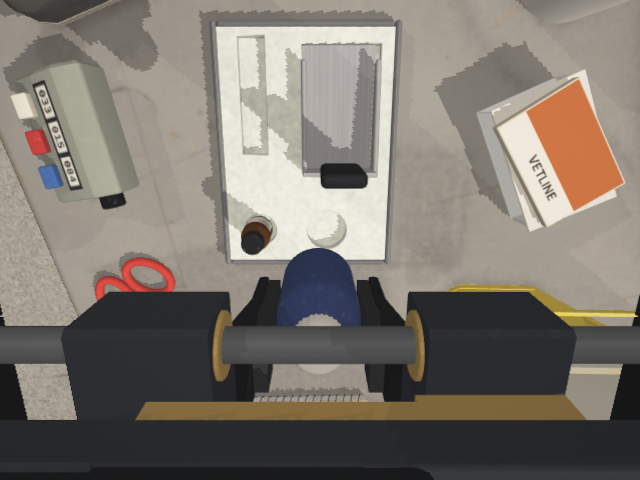

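Request:
send_rows(
  moves=[
    [-0.5,0.13,0.5,0,0,0,1],
    [-0.59,0.14,1,0,0,0,1],
    [0,0,1,0,0,0,1],
    [0,0,1,0,0,0,1],
    [0,0,1,0,0,0,1],
    [0,0,1,0,0,0,1],
    [0,0,0.8,0,0,0,1],
    [0,0,0,0,0,0,1],
    [0,0,0,0,0,0,1],
  ],
)

```text
time_s: 85.3
position: [0.5347, -0.4491, 0.0319]
tcp_rot: [[0.221, 0.975, 0.001], [0.975, -0.221, -0.001], [-0.001, 0.001, -1.0]]
force: [-1.1, -0.0, 0.0]
opening: 0.374
```

```bash
python3 - <<'E'
from h import *
s=status.read_state()
delta(s,(.5343,-.449,-.0073),77.3)
E
```

```text
pos [ 0.5347 -0.4491  0.0319] yaw 77.25 z [ 0.001 -0.001 -1.   ] shift [ 0.   -0.02  1.57] rz -0.01 f [-1.1 -0.   0. ] open 0.374 t 85.3 j [-49.2  45.8  77.   -0.   57.1 -36.4]
```

Request:
send_rows(
  moves=[
    [0,0,0.4,0,0,0,1],
    [0,0,0.4,0,0,0,1],
    [0,0,0.3,0,0,0,1],
    [0,0,0.2,0,0,0,1],
    [0,0,0.2,0,0,0,1],
    [0,0,0,0,0,0,1],
    [0,0,0,0,0,0,1],
  ],
)

```text
time_s: 86.18
position: [0.5343, -0.4484, -0.0062]
tcp_rot: [[0.221, 0.975, 0.0], [0.975, -0.221, -0.0], [-0.0, 0.0, -1.0]]
force: [-0.1, 0.1, 0.2]
opening: 0.379
```

Request:
send_rows(
  moves=[
    [0,0,0.05,0,0,0,1],
    [0,0,0,0,0,0,0.1],
    [0,0,0,0,0,0,0],
    [0,0,0,0,0,0,0],
    [0,0,-0.5,0,0,0,0],
    [0,0,-1,0,0,0,0],
    [0,0,-1,0,0,0,0],
    [0,0,-1,0,0,0,0],
    [0,0,-1,0,0,0,0],
    [-0.8,0,-1,0,0,0,0],
    [-0.8,0,-1,0,0,0,0],
    [-0.8,0,-1,0,0,0,0],
  ],
)

```text
time_s: 87.68
position: [0.5209, -0.5073, 0.1819]
tcp_rot: [[0.22, 0.975, 0.001], [0.975, -0.22, -0.001], [-0.001, 0.001, -1.0]]
force: [0.0, -0.4, 0.3]
opening: 0.498
```

Request:
send_rows(
  moves=[
    [-0.6,0,-1,0,0,0,-0.3],
    [0,0,-1,0,0,0,-0.3],
    [0,0,0,0,0,0,-0.3],
    [0,0,0,0,0,0,-0.3],
    [0,0,0,0,0,0,-0.3],
  ],
)

```text
time_s: 88.3
position: [0.5172, -0.5204, 0.2283]
tcp_rot: [[0.22, 0.975, -0.002], [0.975, -0.22, 0.003], [0.002, -0.002, -1.0]]
force: [-0.0, -0.0, -0.1]
opening: 0.648
```

```bash
python3 - <<'E'
from h import *
s=status.read_state()
c=vision.capture("wrist"); cv2.imwrite("pics/w29.png",c["img"][:,:,::-1]);W=cloud(c,s)
def top(x,y,lo,hi,n,r=.025):
    m=(np.hypot(W[...,0]-x,W[...,1]-y)<r)&(W[...,2]>lo)&(W[...,2]<hi)
    P=np.ascontiguousarray(W[m][:,:2],dtype=np.float32); print(n,len(P),np.round(W[m].mean(0),4),cv2.minEnclosingCircle(P))
top(.5345,-.448,.068,.085,"stain cap"); top(.4725,-.434,.057,.075,"oil cap")
m=(abs(W[...,0]-.559)<.03)&(abs(W[...,1]+.392)<.025)&(W[...,2]>.095)&(W[...,2]<.112)
P=np.ascontiguousarray(W[m][:,:2],dtype=np.float32);print("grip",len(P),W[m].mean(0),cv2.minAreaRect(P))
from tray import tray
tray(W,None)
c=vision.capture("side"); cv2.imwrite("pics/s29.png",cv2.resize(c["img"][150:350,230:550,::-1],(800,500),interpolation=cv2.INTER_CUBIC))
find("side",c,["flap","vial_a","blood_tube"])
delta(s,(.5,-.4,.4))
E
```

```text
stain cap 394 [ 0.5332 -0.4471  0.0736] ((0.5332402586936951, -0.4472312927246094), 0.0094694709405303)
oil cap 401 [ 0.4724 -0.434   0.0617] ((0.47212034463882446, -0.43398645520210266), 0.009912403300404549)
grip 826 [ 0.55808057 -0.39234801  0.10365206] ((0.5583199858665466, -0.39183467626571655), (0.011461264453828335, 0.03355087712407112), 76.88545227050781)
rect ((0.524947464466095, -0.40887749195098877), (0.14225415885448456, 0.16241614520549774), 77.34884643554688)
vial_a 0.51 [404, 230, 482, 284] n 2080 med [ 0.504 -0.373  0.013] min [ 0.44  -0.478  0.001] max [ 0.605 -0.269  0.021]
vial_a 0.34 [296, 171, 316, 201] n 284 med [0.74  0.029 0.148] min [ 0.663 -0.003  0.002] max [0.933 0.047 0.172]
pos [ 0.5172 -0.5204  0.2283] yaw 77.27 z [-0.002  0.003 -1.   ] shift [ 4.56 -1.75 -6.86] rz None f [-0.  -0.  -0.1] open 0.648 t 88.3 j [-53.9  37.2  61.2   0.   81.8 -41.1]
```

View pics/w29.png

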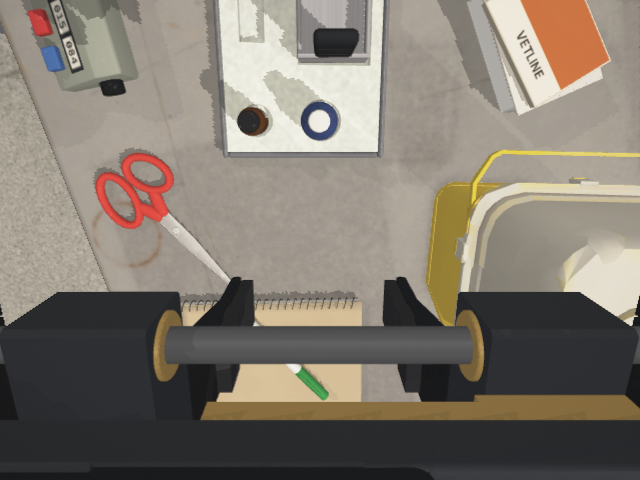

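View pics/s29.png

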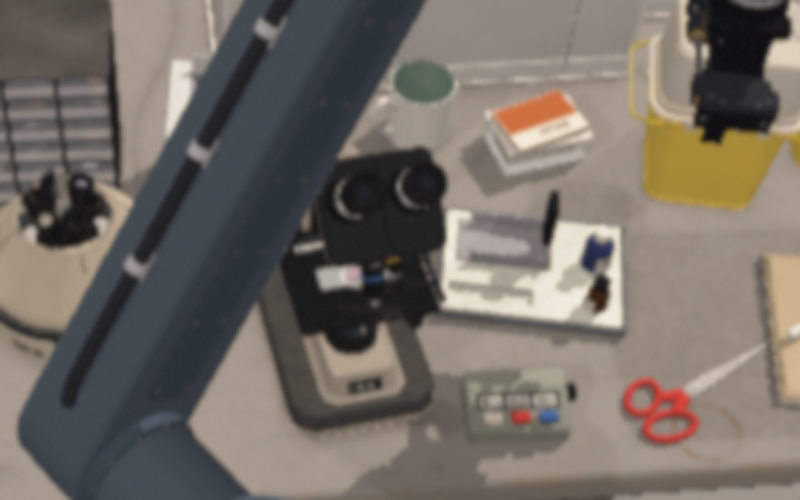

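```bash
python3 - <<'E'
from rig import bot
print(bot.hand_in())
E
```

```text
the job is handed in; nothing more can be done
None
```

I emptied the vials into the sharps bin, reset the tray and handed the job in at about 88 s.

**What was there today:** one vial on the bench, the stain bottle and the oil bottle. I saw no blood tube and no second bench vial in any view I took.

**What I did:**
- Moved the oil bottle from the stain bottle's pocket to its own.
- Put the bench vial into the scoop with the other two.
- Carried the scoop to the bin and pressed the flap down with its lip to about 50° by geometry. I tipped it at 60°, and the contact force stayed around 2 N.
- Returned the scoop to its recess and stood the stain bottle in its pocket.

**Last checks:**
- **Scoop:** empty, and within about 1.5 mm of where it started.
- **Bottles:** the caps' heights show both fully down in their pockets, and the centres are within about 1.5 mm of them.
- **Flap:** shut and level when I looked after the pour; I did not look again at the end.
- **Bench:** no vials left in the area I looked at, and none on the flap.
- **Arm:** touching nothing at hand-in, and the cell counter looked unmoved.

**What disagreed or could not be confirmed:**
- The real fingertips are about 40 mm short of the reported tool point. This spoiled my first grasp of the vial and probably the first one on the oil bottle. I corrected for it, and nothing was disturbed.
- I could not see into the bin. That all three vials are inside follows from the empty scoop, the clear flap and the clear bench.
- In the last side view the networks gave two low-confidence "vial" reports on the tray and the bin, which are mistakes: their extents match the tray and the bin's lid.

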